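Clean and calibrate the lab balance

TASK

First use the wooden scraper block to wipe all the marble chips off the balance's weighing plate into the tray at its side (do not touch a chip with the gripper while it is on the plate; one that lands beside the tray may be picked up and put in), and put the scraper back upright on its felt pad. Then heft the three identical closed cases to find the heavy one, lift it still closed onto the cork mat and only there take its lid off, and set the brass weight from it gently on the weighing plate and then press the balance's round key to calibrate it. Finally put the lid squarely back on the case on the mat, leaving the other cases closed and upright on the bench, and do not disturb the glassware.

Things in the scene. Friction and masses are not known exactly. Their poses are not given: they have to be found in the camera images.
- pan (a joint): how far the balance's weighing plate is pressed down on its spring, m, 0 to 0.008: about 0 when empty, then about 1 mm per 100 g (0.0045 to 0.0055 under the calibration weight, up to 0.0007 under the chips)
- plate_top (a point): centre of the top face of the balance's steel weighing plate, 140 (x) x 160 (y) mm, flat, no rim, 75 mm above the bench; axes those of the balance, z up. The balance's lower display (top 42 mm above the bench) extends 80 mm beyond the plate on -x
- key (a joint): travel of the balance's calibration key, m: 0 up, 0.005 fully pressed; springs back; fully down takes about 4 N
- key_top (a point): centre of the top of that key, a round black push button 28 mm across, facing up, on the balance's display panel, 120 mm along -x and 42 mm along +y from the plate's centre
- tray_in (a point): centre of the inner floor (8 mm above the bench) of the open aluminium waste tray fixed to the balance on the plate's +y side, inside 176 (x) x 120 (y) mm; its outer (+y) wall rises to 91 mm above the bench, its ends to 76 mm, the wall beside the balance to 62 mm, below the plate's +y edge. Axes as plate_top; the tray's centre is 142 mm along +y from the plate's
- scraper: wooden scraper block: foot 130 (its x) x 44 (its y) x 26 mm high with a rubber sole, and on top a grip 70 (x) x 24 (y) mm, from 26 to 60 mm above the sole; origin at the centre of the sole, z up; 140 g
- pad: thin grey felt pad 160 (x) x 75 (y) x 4 mm fixed on the bench, the scraper's place; origin at the centre of its underside
- mat: fixed cork mat 190 (x) x 200 (y) x 6 mm, where cases are opened; origin at the centre of its underside
- case_1: one of three identical-looking closed grey plastic cases, 130 (x) x 60 (y) x 58 mm high without lid, walls 4 mm; origin at the centre of its underside, z up. Exactly one case, varying from start to start, holds a brass weight; the others are empty. Empty with lid 0.26 to 0.34 kg, loaded with lid 0.7 to 0.9 kg. Can be gripped across its 60 mm sides, below the lid
- case_2: identical in look to case_1, origin and axes likewise. The brass weight, in whichever of the three cases holds it, is a plain upright cylinder 40 mm across and 46 mm high, 0.45 to 0.56 kg, at the centre of the case, its foot 4 mm and its top 50 mm above the case's underside. It has no pose reading
- case_3: identical in look to case_1, origin and axes likewise. Each case has a black insert whose top is 14 mm above the case's underside, with a 44 mm square recess for the weight's foot: so 36 mm of the weight stand free, with 40 mm of room on either side along the case's x but only 6 mm along its y
- lid_1: lift-off lid of case_1: plate 130 (x) x 60 (y) x 5 mm, on top a grip ridge along x, 70 x 12 x 16 mm high; origin at the centre of the plate's underside, which rests on the case's rim 58 mm above its underside (ridge top at 79 mm). Two 6 mm lips below keep it in the case's mouth with 3 to 4 mm of play; not latched; 50 g
- lid_2: lift-off lid of case_2: plate 130 (x) x 60 (y) x 5 mm, on top a grip ridge along x, 70 x 12 x 16 mm high; origin at the centre of the plate's underside, which rests on the case's rim 58 mm above its underside (ridge top at 79 mm). Two 6 mm lips below keep it in the case's mouth with 3 to 4 mm of play; not latched; 50 g
- lid_3: lift-off lid of case_3: plate 130 (x) x 60 (y) x 5 mm, on top a grip ridge along x, 70 x 12 x 16 mm high; origin at the centre of the plate's underside, which rests on the case's rim 58 mm above its underside (ridge top at 79 mm). Two 6 mm lips below keep it in the case's mouth with 3 to 4 mm of play; not latched; 50 g
- chip_1: white marble chip, a lump about 27 mm across and 18 mm high, 14 g; origin at its middle. Two to five chips are present (the others are None)
- chip_2: white marble chip, a lump about 27 mm across and 18 mm high, 14 g; origin at its middle. Two to five chips are present (the others are None)
- chip_3: white marble chip, a lump about 27 mm across and 18 mm high, 14 g; origin at its middle. Two to five chips are present (the others are None)
- chip_4: white marble chip, a lump about 27 mm across and 18 mm high, 14 g; origin at its middle. Two to five chips are present (the others are None)
- chip_5: white marble chip, a lump about 27 mm across and 18 mm high, 14 g; origin at its middle. Two to five chips are present (the others are None)
- beaker: bystander: glass beaker, 68 mm across, 85 mm high; origin at the centre of its underside
- dropper: bystander: small brown bottle with black cap, 42 mm across, 85 mm high; origin at the centre of its underside
- flask: bystander: conical glass flask, 74 mm across, 105 mm high; origin at the centre of its underside
Not all that is in view belongs to the job. Of the things that look like the pad, the middle-sized one is meant.

How it is judged:
On the way, in this order (a step that is already met when the one before it is completed fails the run):
1. all chips lie in the tray and the scraper is back upright on its pad, released (x of chip_1 in the frame of tray_in between -0.088 and 0.088 m and y of chip_1 in the frame of tray_in between -0.06 and 0.06 m and z of chip_1 in the frame of tray_in between -0.01 and 0.06 m and x of chip_2 in the frame of tray_in between -0.088 and 0.088 m and y of chip_2 in the frame of tray_in between -0.06 and 0.06 m and z of chip_2 in the frame of tray_in between -0.01 and 0.06 m and x of chip_3 in the frame of tray_in between -0.088 and 0.088 m and y of chip_3 in the frame of tray_in between -0.06 and 0.06 m and z of chip_3 in the frame of tray_in between -0.01 and 0.06 m and x of chip_4 in the frame of tray_in between -0.088 and 0.088 m and y of chip_4 in the frame of tray_in between -0.06 and 0.06 m and z of chip_4 in the frame of tray_in between -0.01 and 0.06 m and x of chip_5 in the frame of tray_in between -0.088 and 0.088 m and y of chip_5 in the frame of tray_in between -0.06 and 0.06 m and z of chip_5 in the frame of tray_in between -0.01 and 0.06 m and horizontal distance between scraper and pad below 0.035 m and height (world z) of scraper below 0.012 m and angle between scraper's own z axis and vertical below 0.15 rad and contact force between the fingers and scraper below 0.1 N), for 0.2 s.
2. a case is lifted clear, with its lid on (((height (world z) of case_1 above 0.025 m and (x of lid_1 in the frame of case_1 between -0.008 and 0.008 m and y of lid_1 in the frame of case_1 between -0.008 and 0.008 m and z of lid_1 in the frame of case_1 between 0.053 and 0.063 m)) or (height (world z) of case_2 above 0.025 m and (x of lid_2 in the frame of case_2 between -0.008 and 0.008 m and y of lid_2 in the frame of case_2 between -0.008 and 0.008 m and z of lid_2 in the frame of case_2 between 0.053 and 0.063 m)) or (height (world z) of case_3 above 0.025 m and (x of lid_3 in the frame of case_3 between -0.008 and 0.008 m and y of lid_3 in the frame of case_3 between -0.008 and 0.008 m and z of lid_3 in the frame of case_3 between 0.053 and 0.063 m)))), for 0.1 s.
3. a case stands closed and released on the mat ((((x of case_1 in the frame of mat between -0.05 and 0.05 m and y of case_1 in the frame of mat between -0.08 and 0.08 m and z of case_1 in the frame of mat between -0.005 and 0.015 m) and (x of lid_1 in the frame of case_1 between -0.008 and 0.008 m and y of lid_1 in the frame of case_1 between -0.008 and 0.008 m and z of lid_1 in the frame of case_1 between 0.053 and 0.063 m) and contact force between the fingers and case_1 below 0.1 N) or ((x of case_2 in the frame of mat between -0.05 and 0.05 m and y of case_2 in the frame of mat between -0.08 and 0.08 m and z of case_2 in the frame of mat between -0.005 and 0.015 m) and (x of lid_2 in the frame of case_2 between -0.008 and 0.008 m and y of lid_2 in the frame of case_2 between -0.008 and 0.008 m and z of lid_2 in the frame of case_2 between 0.053 and 0.063 m) and contact force between the fingers and case_2 below 0.1 N) or ((x of case_3 in the frame of mat between -0.05 and 0.05 m and y of case_3 in the frame of mat between -0.08 and 0.08 m and z of case_3 in the frame of mat between -0.005 and 0.015 m) and (x of lid_3 in the frame of case_3 between -0.008 and 0.008 m and y of lid_3 in the frame of case_3 between -0.008 and 0.008 m and z of lid_3 in the frame of case_3 between 0.053 and 0.063 m) and contact force between the fingers and case_3 below 0.1 N))), for 0.2 s.
4. the lid is off the case on the mat ((((x of case_1 in the frame of mat between -0.05 and 0.05 m and y of case_1 in the frame of mat between -0.08 and 0.08 m and z of case_1 in the frame of mat between -0.005 and 0.015 m) and (z of lid_1 in the frame of case_1 above 0.09 m or horizontal distance between lid_1 and case_1 above 0.05 m)) or ((x of case_2 in the frame of mat between -0.05 and 0.05 m and y of case_2 in the frame of mat between -0.08 and 0.08 m and z of case_2 in the frame of mat between -0.005 and 0.015 m) and (z of lid_2 in the frame of case_2 above 0.09 m or horizontal distance between lid_2 and case_2 above 0.05 m)) or ((x of case_3 in the frame of mat between -0.05 and 0.05 m and y of case_3 in the frame of mat between -0.08 and 0.08 m and z of case_3 in the frame of mat between -0.005 and 0.015 m) and (z of lid_3 in the frame of case_3 above 0.09 m or horizontal distance between lid_3 and case_3 above 0.05 m)))), for 0.1 s.
5. the brass weight rests on the weighing plate, pressing it down (value of joint pan between 0.0038 and 0.0068 m and velocity of joint pan below 0.01 m/s and contact force between the fingers and lid_1 below 0.1 N and contact force between the fingers and lid_2 below 0.1 N and contact force between the fingers and lid_3 below 0.1 N), for 0.3 s.
6. with the weight on the plate, the calibration key is pressed (value of joint key above 0.003 m and value of joint pan between 0.0038 and 0.0068 m), for 0.1 s.
7. the lid is back on the case on the mat ((((x of case_1 in the frame of mat between -0.05 and 0.05 m and y of case_1 in the frame of mat between -0.08 and 0.08 m and z of case_1 in the frame of mat between -0.005 and 0.015 m) and (x of lid_1 in the frame of case_1 between -0.008 and 0.008 m and y of lid_1 in the frame of case_1 between -0.008 and 0.008 m and z of lid_1 in the frame of case_1 between 0.053 and 0.063 m) and contact force between the fingers and lid_1 below 0.1 N) or ((x of case_2 in the frame of mat between -0.05 and 0.05 m and y of case_2 in the frame of mat between -0.08 and 0.08 m and z of case_2 in the frame of mat between -0.005 and 0.015 m) and (x of lid_2 in the frame of case_2 between -0.008 and 0.008 m and y of lid_2 in the frame of case_2 between -0.008 and 0.008 m and z of lid_2 in the frame of case_2 between 0.053 and 0.063 m) and contact force between the fingers and lid_2 below 0.1 N) or ((x of case_3 in the frame of mat between -0.05 and 0.05 m and y of case_3 in the frame of mat between -0.08 and 0.08 m and z of case_3 in the frame of mat between -0.005 and 0.015 m) and (x of lid_3 in the frame of case_3 between -0.008 and 0.008 m and y of lid_3 in the frame of case_3 between -0.008 and 0.008 m and z of lid_3 in the frame of case_3 between 0.053 and 0.063 m) and contact force between the fingers and lid_3 below 0.1 N))), for 0.2 s.
At the end, for the whole second after the job is handed in: chips in the tray; scraper upright on its pad (within 35 mm); plate pressed 3.8 to 6.8 mm by the weight, still; cases upright with lids seated (8 mm sideways, 5 mm high), one on the mat (centre within 50 mm in x, 80 mm in y), none on the balance; glassware within 30 mm (all of step 1 and value of joint pan between 0.0038 and 0.0068 m and velocity of joint pan below 0.01 m/s and x of lid_1 in the frame of case_1 between -0.008 and 0.008 m and y of lid_1 in the frame of case_1 between -0.008 and 0.008 m and z of lid_1 in the frame of case_1 between 0.053 and 0.063 m and x of lid_2 in the frame of case_2 between -0.008 and 0.008 m and y of lid_2 in the frame of case_2 between -0.008 and 0.008 m and z of lid_2 in the frame of case_2 between 0.053 and 0.063 m and x of lid_3 in the frame of case_3 between -0.008 and 0.008 m and y of lid_3 in the frame of case_3 between -0.008 and 0.008 m and z of lid_3 in the frame of case_3 between 0.053 and 0.063 m and ((x of case_1 in the frame of mat between -0.05 and 0.05 m and y of case_1 in the frame of mat between -0.08 and 0.08 m and z of case_1 in the frame of mat between -0.005 and 0.015 m) or (x of case_2 in the frame of mat between -0.05 and 0.05 m and y of case_2 in the frame of mat between -0.08 and 0.08 m and z of case_2 in the frame of mat between -0.005 and 0.015 m) or (x of case_3 in the frame of mat between -0.05 and 0.05 m and y of case_3 in the frame of mat between -0.08 and 0.08 m and z of case_3 in the frame of mat between -0.005 and 0.015 m)) and height (world z) of each of case_1, case_2, case_3 below 0.02 m and angle between each of case_1, case_2, case_3's own z axis and vertical below 0.1 rad and linear speed of each of case_1, case_2, case_3 below 0.03 m/s and horizontal distance between each of case_1, case_2, case_3 and plate_top above 0.13 m and distance of each of beaker, dropper, flask from where it was at the start of the episode below 0.03 m and angle between each of beaker, dropper, flask's own z axis and vertical below 0.3 rad); the robot touches nothing.
It fails at once if the gripper's fingers touch a chip that is on the weighing plate ((contact force between the fingers and chip_1 above 0.3 N and (x of chip_1 in the frame of plate_top between -0.07 and 0.07 m and y of chip_1 in the frame of plate_top between -0.08 and 0.08 m and z of chip_1 in the frame of plate_top between -0.004 and 0.04 m)) or (contact force between the fingers and chip_2 above 0.3 N and (x of chip_2 in the frame of plate_top between -0.07 and 0.07 m and y of chip_2 in the frame of plate_top between -0.08 and 0.08 m and z of chip_2 in the frame of plate_top between -0.004 and 0.04 m)) or (contact force between the fingers and chip_3 above 0.3 N and (x of chip_3 in the frame of plate_top between -0.07 and 0.07 m and y of chip_3 in the frame of plate_top between -0.08 and 0.08 m and z of chip_3 in the frame of plate_top between -0.004 and 0.04 m)) or (contact force between the fingers and chip_4 above 0.3 N and (x of chip_4 in the frame of plate_top between -0.07 and 0.07 m and y of chip_4 in the frame of plate_top between -0.08 and 0.08 m and z of chip_4 in the frame of plate_top between -0.004 and 0.04 m)) or (contact force between the fingers and chip_5 above 0.3 N and (x of chip_5 in the frame of plate_top between -0.07 and 0.07 m and y of chip_5 in the frame of plate_top between -0.08 and 0.08 m and z of chip_5 in the frame of plate_top between -0.004 and 0.04 m))).
It fails at once if a lid is taken off a case that is not on the mat (((z of lid_1 in the frame of case_1 above 0.09 m or horizontal distance between lid_1 and case_1 above 0.05 m) and not (x of case_1 in the frame of mat between -0.05 and 0.05 m and y of case_1 in the frame of mat between -0.08 and 0.08 m and z of case_1 in the frame of mat between -0.005 and 0.015 m)) or ((z of lid_2 in the frame of case_2 above 0.09 m or horizontal distance between lid_2 and case_2 above 0.05 m) and not (x of case_2 in the frame of mat between -0.05 and 0.05 m and y of case_2 in the frame of mat between -0.08 and 0.08 m and z of case_2 in the frame of mat between -0.005 and 0.015 m)) or ((z of lid_3 in the frame of case_3 above 0.09 m or horizontal distance between lid_3 and case_3 above 0.05 m) and not (x of case_3 in the frame of mat between -0.05 and 0.05 m and y of case_3 in the frame of mat between -0.08 and 0.08 m and z of case_3 in the frame of mat between -0.005 and 0.015 m))).
It fails at once if a case is tipped more than 35 degrees (angle between any of case_1, case_2, case_3's own z axis and vertical above 0.6 rad).
It fails at once if something is dropped or slammed on the weighing plate (it is driven down faster than 0.3 m/s) (velocity of joint pan above 0.3 m/s).
It fails at once if the beaker, bottle or flask is knocked more than 30 mm aside or over ((distance of beaker from where it was at the start of the episode above 0.03 m or angle between beaker's own z axis and vertical above 0.5 rad) or (distance of dropper from where it was at the start of the episode above 0.03 m or angle between dropper's own z axis and vertical above 0.5 rad) or (distance of flask from where it was at the start of the episode above 0.03 m or angle between flask's own z axis and vertical above 0.5 rad)).
Of chip_1, chip_2, chip_3, chip_4, chip_5 only 2 to 5 are there at a start; the rules pass over those that are not, and their reading is None.
Of weight_1, weight_2, weight_3 only 1 to 1 are there at a start; the rules pass over those that are not, and their reading is None.
At some moment in a run one of scraper, chip_1, chip_2, chip_3, chip_4, chip_5 may be knocked a few centimetres aside while the robot is not near it.
It also fails if it takes over 210 s, if anything falls off the work surface, if the arm or the gripper's body presses on something with over 40 N, if the wrist force passes 120 N, or if a joint passes its speed limit or range.

ROBOT

A 6-joint arm with a two-finger parallel gripper is mounted at the origin on the work surface. World frame = base frame: x ahead of the robot, y to its left, z up, the work surface at z = 0. Lengths are in m, angles in rad, forces in N, time in s.
With the tool pointing down it reaches from about 0.275 to 0.85 m from the base axis. Payload 5.2 kg.
Tool frame: the origin (TCP) lies on the centre line of the jaws, within the pads' length; the fingertips stand 17 mm ahead of it and the grasp point (between the pads) lies 2 mm behind it; z points along the fingers, y is the direction in which the jaws open and shut (so a half turn about z gives the same grasp; the last joint's range is limited). The gripper opens to 85 mm and grips with 20 to 120 N. Pads are 22 mm wide; open, the fingers measure 114 mm over their backs; the gripper's body (76 mm by 85 mm) begins 54 mm behind the grasp point. The pads swing forward as they close: fully open they stand 13 mm farther back than shut.
Start: joints at [1.143, 0.259, 1.535, -0, 1.348, -0.203], TCP at [0.123, 0.536, 0.248] pointing down, gripper open.
Joint ranges: [-3.14, 3.14], [-0.91, 2.08], [0.19, 2.58], [-1.22, 4.36], [0.22, 2.71], [-3.12, 3.12]. Speed limits (rad/s): [2.57, 2.57, 3.14, 3.14, 3.14, 3.14].

INTERFACE

Orientations are given as a rotation vector (axis times angle).
In Python, from station import manip gives the robot as it stands. The module is installed in compiled form; this text tells all that it offers.
- The arm moves only by the tool apply_moves, never from a script. Its argument "targets" is a list that holds one entry, the list of rows, each a list of 7 numbers: the shift along the world's x, y, z in m, then the turn, a rotation vector about the world's x, y, z in rad, then the finger opening in m, from 0 to 0.0854. A call has 1 to 20 rows; each row shifts and turns the commanded pose from where the row before left it; what a row does not reach is not made up. A row lasts 1/12 s, in which the tool goes at most 41.7 mm and 7.16 degrees, less where a joint would pass 70% of its speed; a pose out of reach is approached as far as the arm can. A call is refused whole if a number of a shift passes 0.0417 or a number of a turn 0.125, either way. A call with a gripper value outside its range is refused whole. The fingers move at their own pace and stop on an object; "squeeze" is the grip in N (left out, the last holds). Time passes only in rows, so rows that do not move let the fingers close. It gives the time, the measured TCP pose, the force and the opening at its end, in the units of the state.
- manip.observe(): the state, without advancing time (a new reading comes with each control period).
- manip.get_image(name): name is "side" or "top" or "wrist"; returns the picture (480x640x3 uint8, blue, green, red); there is no depth.
- manip.camera_params(name): a dict with "fx", "fy", "cx", "cy" (pixels), "pose" (4x4, takes a point from camera to world coordinates); the wrist camera has in their place "hand_eye" (4x4, takes a point from camera to tool coordinates, whose origin is the TCP and whose axes are the flange's). Camera axes: x right, y up, looking along -z (the intrinsics and any distortion apply to the point x, -y, -z); pixel columns grow to the right and rows downward; lengths in m; the calibration is good to about 2 mm. A picture is of the moment at which its call begins: read the wrist's pose just before it. camera_params takes no time and is no camera call.
- manip.sign_off(): hands the job in, once; it reports no verdict.
The state is a dict: "time_s": time; "joint_pos": joint angles; "qd": joint speeds; "joint_efforts": joint torques, N m; "tcp_pos": TCP position; "tool_rot": TCP orientation; "wrist_force": force on the tool from outside, world axes, zero at the start; "wrist_torque": the same for the moment, N m; "gripper_width": finger opening in m.
Only numpy, scipy, OpenCV 4.12 (cv2) and the standard library are available. Lean on these libraries where they do the work, as an engineer would, in place of code of your own. Each camera call takes 0.05 s, during which the arm holds its last target. There are 200 camera calls.

## Working session

There is one attempt and no reset: what is moved stays moved. The work goes in short steps, Python scripts to look and compute and a tool call to move; the robot and the scene stay as the last step left them, time stands still between calls to the robot, and variables do not carry over. Pictures are saved under pics/ and viewed, about 12 in all and at most 16, crops included, and the job is handed in when it is done.

Besides the shell and the picture viewer there is one more tool, called after "Request:" as name(argument=value, ...) on one line, values as JSON. apply_moves: Moves the arm, as the interface text tells. Its arguments: {"type":"object","properties":{"targets":{"type":"array","items":{"type":"array","items":{"type":"array","items":{"type":"number"}}}},"squeeze":{"type":"number"}},"required":["targets"]}

```bash
mkdir -p pics; cat > h.py <<'E'
import numpy as np, cv2
from station import manip
from scipy.spatial.transform import Rotation as R
def T_cam(name,st=None):
    p=manip.camera_params(name)
    if 'pose' in p: return p,np.array(p['pose'])
    st=st or manip.observe()
    T=np.eye(4);T[:3,:3]=R.from_rotvec(st['tool_rot']).as_matrix();T[:3,3]=st['tcp_pos']
    return p,T@np.array(p['hand_eye'])
def ray(name,u,v,st=None):
    p,T=T_cam(name,st)
    k=np.array([[p['fx'],0,p['cx']],[0,p['fy'],p['cy']],[0,0,1.]])
    d=np.array(p.get('dist',p.get('distortion',np.zeros(5))),float)
    x,y=cv2.undistortPoints(np.array([[[u,v]]],float),k,d)[0,0]
    return T[:3,3],T[:3,:3]@np.array([x,-y,-1.])
def onz(name,u,v,z,st=None):
    o,d=ray(name,u,v,st);return o+d*(z-o[2])/d[2]
def proj(name,P,st=None):
    p,T=T_cam(name,st);q=np.linalg.inv(T)@np.r_[P,1]
    return p['cx']+p['fx']*q[0]/-q[2],p['cy']+p['fy']*-q[1]/-q[2]
def snap(name,f=None):
    st=manip.observe();im=np.array(manip.get_image(name))
    if f: cv2.imwrite('pics/'+f,im)
    return im,st
E
python3 - <<'E'
from h import *
np.set_printoptions(precision=4,suppress=True)
for n in('top','side','wrist'):
    print(n,manip.camera_params(n)); snap(n,n+'0.png')
print(manip.observe())
E
```

```text
top {'fx': 496.5996315279095, 'fy': 496.5996315279095, 'cx': 319.59071503044953, 'cy': 244.88344593001196, 'pose': array([[-0.0171,  0.9844, -0.1751,  0.3136],
       [-0.9998, -0.0158,  0.0088,  0.0216],
       [ 0.0059,  0.1752,  0.9845,  1.1907],
       [ 0.    ,  0.    ,  0.    ,  1.    ]])}
side {'fx': 457.24245324265905, 'fy': 457.24245324265905, 'cx': 327.3246775287249, 'cy': 242.2442802385124, 'pose': array([[-0.9993,  0.0269, -0.0268,  0.4882],
       [-0.0379, -0.6615,  0.749 ,  0.7797],
       [ 0.0024,  0.7495,  0.662 ,  0.7549],
       [ 0.    ,  0.    ,  0.    ,  1.    ]])}
wrist {'fx': 363.540738525097, 'fy': 363.540738525097, 'cx': 316.0774425875054, 'cy': 237.30529951718262, 'hand_eye': array([[-0.0007,  0.9655,  0.2604,  0.0646],
       [ 1.    ,  0.0009, -0.0006, -0.0005],
       [-0.0008,  0.2604, -0.9655, -0.1257],
       [ 0.    ,  0.    ,  0.    ,  1.    ]])}
{'time_s': 0.15, 'joint_pos': array([ 1.1432,  0.2592,  1.5358, -0.    ,  1.348 , -0.2028]), 'qd': array([-0.0015, -0.004 , -0.0034,  0.0004,  0.0004, -0.0004]), 'joint_efforts': array([  0.0014, -44.6387, -29.0823,  -0.0003,   0.0082,   0.    ]), 'tcp_pos': array([0.1224, 0.5358, 0.2477]), 'tool_rot': array([-0.3523, -3.1214,  0.002 ]), 'wrist_force': array([0.5671, 0.0573, 0.5396]), 'wrist_torque': array([-0.0476,  0.0014,  0.0313]), 'gripper_width': 0.08545730075273211}
```

View pics/top0.png

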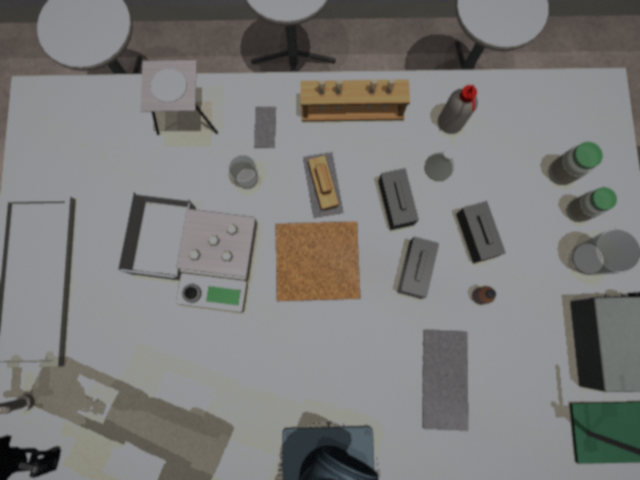

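View pics/side0.png

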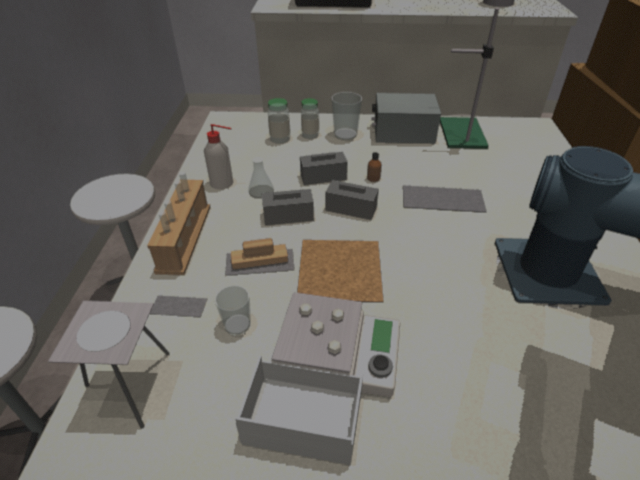

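The top view shows three pad look-alikes: (265,127) small, (323,184) middle with the scraper on it, and (445,380) large. I choose the middle one. The balance plate is at (216,244) with 4 chips at (232,229), (214,241), (226,255) and (195,254). The round plate on the stand at (168,85) is a decoy. The tray is at (158,236), the key at (192,293), the mat at (318,261), and the cases at (398,198), (418,267) and (481,231).

```bash
python3 - <<'E'
from h import *
np.set_printoptions(precision=4,suppress=True)
im=cv2.imread('pics/top0.png');hsv=cv2.cvtColor(im,cv2.COLOR_BGR2HSV)
def rect(mask,box,z,name):
    m=np.zeros_like(mask);x0,y0,x1,y1=box;m[y0:y1,x0:x1]=mask[y0:y1,x0:x1]
    cs,_=cv2.findContours(m,cv2.RETR_EXTERNAL,cv2.CHAIN_APPROX_NONE)
    c=max(cs,key=cv2.contourArea);r=cv2.minAreaRect(c);b=cv2.boxPoints(r)
    P=np.array([onz('top',*q,z) for q in b]);e=[P[1]-P[0],P[2]-P[1]];L=[np.linalg.norm(a) for a in e];l=e[int(np.argmax(L))]
    print(name,r[0],'ctr',P.mean(0),'sz',np.array(L),'long yaw',np.degrees(np.arctan2(l[1],l[0])))
g=cv2.cvtColor(im,cv2.COLOR_BGR2GRAY)
for p in [(216,262),(205,225),(158,236),(323,160),(323,175),(312,200),(300,240),(398,185),(470,240),(232,229),(288,236)]: print(p,im[p[1],p[0]],hsv[p[1],p[0]])
wood=cv2.inRange(hsv,(5,90,60),(30,255,255))
rect(wood,(295,145,350,220),.03,'scraper')
rect(wood,(270,215,368,305),.006,'mat')
dark=cv2.inRange(g,0,95)
rect(dark,(375,165,420,232),.063,'caseA');rect(dark,(395,233,442,300),.063,'caseB');rect(dark,(452,200,508,265),.063,'caseC')
for q in [(232,229),(214,241),(226,255),(195,254)]: print('chip',onz('top',*q,.088)[:2])
print('key',onz('top',192,293,.047)[:2])
crop=im[180:320,110:370];cv2.imwrite('pics/c1.png',cv2.resize(crop,None,fx=3,fy=3,interpolation=cv2.INTER_CUBIC))
E
```

```text
(216, 262) [141 139 146] [171  12 146]
(205, 225) [139 138 145] [176  12 145]
(158, 236) [154 150 149] [114   8 154]
(323, 160) [ 88 132 149] [ 22 104 149]
(323, 175) [ 76 114 148] [ 16 124 148]
(312, 200) [96 95 97] [165   5  97]
(300, 240) [ 66 101 137] [ 15 132 137]
(398, 185) [86 88 88] [30  6 88]
(470, 240) [18 21 20] [40 36 21]
(232, 229) [153 150 149] [113   7 153]
(288, 236) [ 63  97 131] [ 15 132 131]
scraper (322.85675048828125, 182.48422241210938) ctr [0.6743 0.0007 0.03  ] sz [0.0445 0.1312] long yaw -166.24058364390993
mat (316.96417236328125, 260.81927490234375) ctr [0.4866 0.0179 0.006 ] sz [0.2008 0.186 ] long yaw -89.12621358066092
caseA (396.61767578125, 199.4706268310547) ctr [ 0.6201 -0.171   0.063 ] sz [0.0708 0.1373] long yaw -169.1259838664788
caseB (416.2780456542969, 267.8232116699219) ctr [ 0.4578 -0.2092  0.063 ] sz [0.1335 0.0653] long yaw -16.209996528649096
caseC (478.83050537109375, 232.0584716796875) ctr [ 0.539  -0.3586  0.063 ] sz [0.0819 0.1317] long yaw -165.54627450214937
chip [0.5494 0.2095]
chip [0.5224 0.2497]
chip [0.49   0.2222]
chip [0.4934 0.2917]
key [0.4094 0.3062]
```

View pics/c1.png

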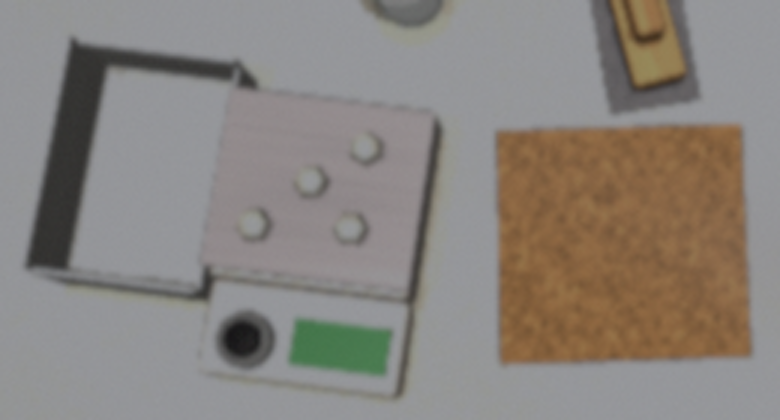

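Request:
apply_moves(targets=[[[0.0276, -0.0268, 0, 0, 0, 0.117, 0.085], [0.0276, -0.0268, 0, 0, 0, 0.117, 0.085], [0.0276, -0.0268, 0, 0, 0, 0.117, 0.085], [0.0276, -0.0268, 0, 0, 0, 0.117, 0.085], [0.0276, -0.0268, 0, 0, 0, 0, 0.085], [0.0276, -0.0268, 0, 0, 0, 0, 0.085], [0.0276, -0.0268, 0, 0, 0, 0, 0.085], [0.0276, -0.0268, 0, 0, 0, 0, 0.085], [0.0276, -0.0268, 0, 0, 0, 0, 0.085], [0.0276, -0.0268, 0, 0, 0, 0, 0.085], [0.0276, -0.0268, 0, 0, 0, 0, 0.085], [0.0276, -0.0268, 0, 0, 0, 0, 0.085], [0.0276, -0.0268, 0, 0, 0, 0, 0.085], [0.0276, -0.0268, 0, 0, 0, 0, 0.085], [0.0276, -0.0268, 0, 0, 0, 0, 0.085], [0.0276, -0.0268, 0, 0, 0, 0, 0.085], [0.0276, -0.0268, 0, 0, 0, 0, 0.085], [0.0276, -0.0268, 0, 0, 0, 0, 0.085], [0.0276, -0.0268, 0, 0, 0, 0, 0.085], [0.0276, -0.0268, 0, 0, 0, 0, 0.085]]])

```text
time_s: 1.82
tcp_pos: [0.671, 0.0033, 0.2478]
tool_rot: [0.349, -3.121, -0.0]
wrist_force: [0.9, 0.8, -0.8]
gripper_width: 0.0852
```

```bash
python3 - <<'E'
from h import *
np.set_printoptions(precision=4,suppress=True)
im,st=snap('wrist','w1.png');print(st['tcp_pos'],st['tool_rot'],st['joint_pos'],st['time_s'])
im2=cv2.resize(im,None,fx=1,fy=1)
pl=np.array([onz('top',110+a/3,180+b/3,.075) for a,b in [(232,88),(438,118),(410,297),(202,265)]])
print('plate',pl.mean(0),pl,[np.linalg.norm(pl[i]-pl[i-1]) for i in range(4)])
E
```

```text
[0.671  0.0033 0.2478] [ 0.3491 -3.1213 -0.0005] [-0.1609  0.4793  1.2118  0.0001  1.4514 -1.9545] 1.8167
plate [0.5185 0.2458 0.075 ] [[0.6002 0.3153 0.075 ]
 [0.574  0.1569 0.075 ]
 [0.4366 0.1772 0.075 ]
 [0.4633 0.3338 0.075 ]] [np.float64(0.13810006035977432), np.float64(0.16058798650805037), np.float64(0.1389527689268285), np.float64(0.15895136964265344)]
```

View pics/w1.png

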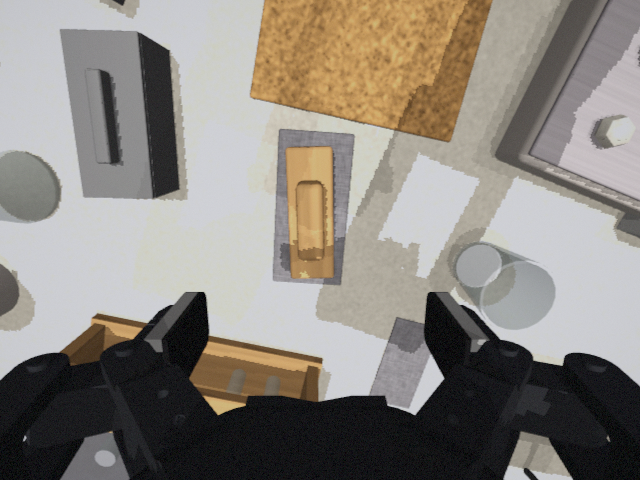

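The wrist view shows the scraper on its pad with its grip at (311,220) and foot at (310,212). The pad is at (314,207), the beaker at (505,285), and a case at (120,110).

```bash
python3 - <<'E'
from h import *
np.set_printoptions(precision=4,suppress=True)
im=cv2.imread('pics/w1.png')
for nm,q,z in [('grip top',[(300,181),(323,181),(325,258),(300,260)],.064),('foot top',[(286,148),(332,147),(333,276),(291,278)],.030),('pad',[(280,129),(354,133),(340,285),(274,281)],.004)]:
    P=np.array([onz('wrist',*a,z) for a in q]);d=P[0]+P[1]-P[2]-P[3]
    print(nm,P.mean(0),np.degrees(np.arctan2(-d[1],-d[0])),[round(np.linalg.norm(P[i]-P[i-1]),3) for i in range(4)])
R_=R.from_rotvec(manip.observe()['tool_rot']).as_matrix();print(R_)
pl=np.array([[.6002,.3153],[.574,.1569],[.4366,.1772],[.4633,.3338]])
ux=pl[0]+pl[1]-pl[2]-pl[3];ux/=np.linalg.norm(ux);uy=pl[0]+pl[3]-pl[1]-pl[2];uy/=np.linalg.norm(uy)
print(np.degrees(np.arctan2(ux[1],ux[0])),np.degrees(np.arctan2(uy[1],uy[0]))-90)
a=np.radians(8.9)*-1;c=pl.mean(0)
for q in [(232,229),(214,241),(226,255),(195,254)]:
    p=onz('top',*q,.085)[:2]-c; print('chip',p@ux,p@uy)
# side triangulation of plate
E
```

```text
grip top [ 0.6804 -0.0069  0.064 ] 13.030338108408813 [np.float64(0.07), np.float64(0.019), np.float64(0.068), np.float64(0.022)]
foot top [ 0.6827 -0.0083  0.03  ] 13.558393972568288 [np.float64(0.127), np.float64(0.042), np.float64(0.126), np.float64(0.042)]
pad [ 0.6836 -0.0073  0.004 ] 8.607535261997525 [np.float64(0.158), np.float64(0.072), np.float64(0.159), np.float64(0.072)]
[[-0.9762 -0.2169  0.0022]
 [-0.2169  0.9762 -0.0036]
 [-0.0014 -0.004  -1.    ]]
-8.051130223510675 -9.533097750199715
chip 0.03620152839419556 -0.030050479583510835
chip 0.0037363924811906753 0.005188844645734298
chip -0.02457207317397606 -0.02742782718432076
chip -0.030965275142414067 0.04189607346697381
```

```bash
python3 - <<'E'
from h import *
np.set_printoptions(precision=4,suppress=True)
for a in [(251,97),(453,140)]: print('w mat',onz('wrist',*a,.006))
for a in [(276,223),(358,221.5)]: print('t mat',onz('top',*a,.006))
print('w lid',[onz('wrist',*a,.063)[:2] for a in [(61,29),(137,31),(152,198),(83,198)]])
im,_=snap('top','t1.png')
hsv=cv2.cvtColor(im,cv2.COLOR_BGR2HSV);m=cv2.inRange(hsv,(5,90,60),(30,255,255))[145:220,295:350];ys,xs=np.nonzero(m);print(len(xs),xs.mean()+295,ys.mean()+145)
E
```

```text
w mat [ 0.5885 -0.0868  0.006 ]
w mat [0.5848 0.1116 0.006 ]
t mat [0.5802 0.1164 0.006 ]
t mat [ 0.5808 -0.0839  0.006 ]
w lid [array([ 0.5755, -0.2261]), array([ 0.5643, -0.1692]), array([ 0.6906, -0.1451]), array([ 0.7034, -0.2029])]
58 319.98275862068965 158.77586206896552
```

Request:
apply_moves(targets=[[[0.005, -0.004, -0.03, 0, 0, 0.01, 0.085], [0.004, -0.004, -0.035, 0, 0, 0, 0.085], [0, 0, -0.035, 0, 0, 0, 0.085], [0, 0, 0, 0, 0, 0, 0.085]]])

```text
time_s: 2.25
tcp_pos: [0.674, -0.0022, 0.1398]
tool_rot: [0.363, -3.106, -0.007]
wrist_force: [-2.3, 0.8, -2.1]
gripper_width: 0.085
```

```bash
python3 - <<'E'
from h import *
np.set_printoptions(precision=4,suppress=True)
im,st=snap('wrist','w2.png');print(st['tcp_pos'])
g=cv2.cvtColor(im,cv2.COLOR_BGR2HSV)
m=cv2.inRange(g,(5,60,60),(30,255,255));m[:, :180]=0;m[:,450:]=0
cs,_=cv2.findContours(m,0,2)
for c in cs:
    if cv2.contourArea(c)>1500: print(cv2.contourArea(c),cv2.minAreaRect(c),cv2.boundingRect(c))
E
```

```text
[ 0.674  -0.0022  0.1398]
11645.0 ((315.0, 241.0), (184.0, 68.0), 90.0) (281, 149, 69, 185)
22193.0 ((340.0, 65.0), (130.0, 218.0), 90.0) (231, 0, 219, 131)
```

View pics/w2.png

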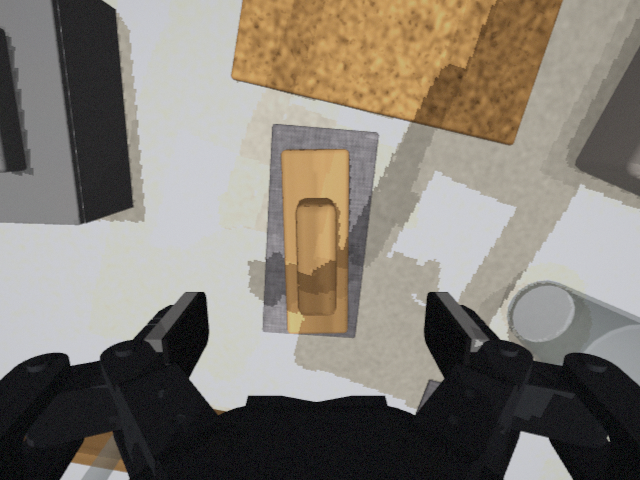

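The wrist close-up shows the scraper upright. Its grip top spans (298,202) to (335,312) and is vertical in the image, so the jaws are aligned.

```bash
python3 - <<'E'
from h import *
np.set_printoptions(precision=4,suppress=True)
st=manip.observe();print(st['tcp_pos'],st['tool_rot'])
for nm,q,z in [('grip',[(298,202),(335,202),(335,312),(299,312)],.064),('foot',[(282,151),(349,150),(347,332),(288,332)],.03),('pad',[(273,124),(378,132),(354,338),(263,331)],.004)]:
    P=np.array([onz('wrist',*a,z) for a in q]);d=P[0]+P[1]-P[2]-P[3]
    print(nm,P.mean(0),np.degrees(np.arctan2(-d[1],-d[0])))
print('mat',[onz('wrist',*a,.006) for a in [(233,78),(513,143)]])
E
```

```text
[ 0.6756 -0.0023  0.1437] [ 0.364  -3.1103 -0.0048]
grip [ 0.6788 -0.0016  0.064 ] 13.583628028810296
foot [ 0.6811 -0.001   0.03  ] 13.937521870514429
pad [ 0.682  -0.0006  0.004 ] 8.769261185931127
mat [array([ 0.5854, -0.0813,  0.006 ]), array([0.5818, 0.1179, 0.006 ])]
```

Request:
apply_moves(targets=[[[0, 0.003, -0.03, 0, 0, 0.01, 0.085], [0, 0, -0.03, 0, 0, 0, 0.085], [0, 0, -0.022, 0, 0, 0, 0.085], [0, 0, -0.013, 0, 0, 0, 0.085], [0, 0, 0, 0, 0, 0, 0.085], [0, 0, 0, 0, 0, 0, 0.085]]])

```text
time_s: 2.8
tcp_pos: [0.6799, 0.0001, 0.0549]
tool_rot: [-0.381, 3.117, -0.001]
wrist_force: [0.1, -0.1, 0.3]
gripper_width: 0.0853
```

Request:
apply_moves(targets=[[[0, -0.001, -0.003, 0, 0, 0, 0.0], [0, 0, 0, 0, 0, 0, 0.0], [0, 0, 0, 0, 0, 0, 0.0], [0, 0, 0, 0, 0, 0, 0.0], [0, 0, 0, 0, 0, 0, 0.0], [0, 0, 0, 0, 0, 0, 0.0], [0, 0, 0, 0, 0, 0, 0.0], [0, 0, 0, 0, 0, 0, 0.0]]], squeeze=60)

```text
time_s: 3.47
tcp_pos: [0.6795, -0.0011, 0.0512]
tool_rot: [-0.381, 3.117, -0.001]
wrist_force: [-1.3, -0.4, 5.3]
gripper_width: 0.0229
```

Request:
apply_moves(targets=[[[0, 0, 0.03, 0, 0, 0, 0.0], [0, 0, 0.04, 0, 0, 0, 0.0], [0, 0, 0.04, 0, 0, 0, 0.0], [-0.025, 0.0226, 0, 0, 0, -0.08, 0.0], [-0.025, 0.0226, 0, 0, 0, -0.08, 0.0], [-0.025, 0.0226, 0, 0, 0, -0.08, 0.0], [-0.025, 0.0226, 0, 0, 0, -0.08, 0.0], [-0.025, 0.0226, 0, 0, 0, -0.078, 0.0], [-0.025, 0.0226, 0, 0, 0, 0, 0.0], [-0.024, 0.0224, 0, 0, 0, 0, 0.0], [0, 0, 0, 0, 0, 0, 0.0], [0, 0, 0, 0, 0, 0, 0.0]]])

```text
time_s: 4.47
tcp_pos: [0.5035, 0.1581, 0.1601]
tool_rot: [-0.239, -3.132, 0.0]
wrist_force: [0.4, -0.2, -1.7]
gripper_width: 0.023
```

```bash
python3 - <<'E'
from h import *
np.set_printoptions(precision=4,suppress=True)
im,st=snap('wrist','w3.png');print(st['tcp_pos'],R.from_rotvec(st['tool_rot']).as_matrix()[:,1],st['gripper_width'],st['wrist_force'])
E
```

```text
[0.5035 0.1581 0.1601] [ 0.1515  0.9885 -0.0003] 0.02298989216812801 [ 0.4041 -0.2123 -1.7094]
```

View pics/w3.png

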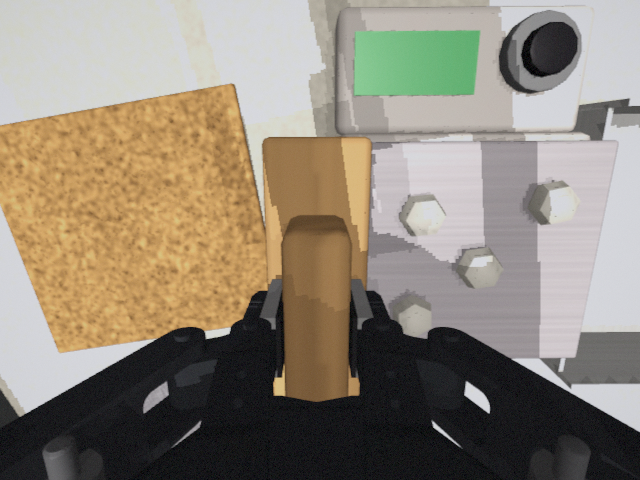

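Wrist view: the scraper is held level at (317,270) to the left of all 4 chips, at (423,215), (480,267), (415,315) and (555,202), and squared to the plate. The plate's far corners are (617,141) and (578,358).

```bash
python3 - <<'E'
from h import *
np.set_printoptions(precision=4,suppress=True)
a=onz('wrist',617,141,.075)[:2];b=onz('wrist',578,358,.075)[:2]
ux=(b-a)/np.linalg.norm(b-a);uy=np.array([-ux[1],ux[0]]);c=(a+b)/2-.08*uy
print(a,b,np.linalg.norm(b-a),np.degrees(np.arctan2(ux[1],ux[0])),'c',c)
t=manip.observe()['tcp_pos'][:2]-c;print('tcp in plate',t@ux,t@uy)
for q in [(423,215),(480,267),(415,315),(555,202)]:
    p=onz('wrist',*q,.084)[:2]-c;print(p@ux,p@uy)
E
```

```text
[0.4679 0.3335] [0.6055 0.3163] 0.1386746859747426 -7.110556429819958 c [0.5268 0.2455]
tcp in plate -0.010748772201683585 -0.09030134558863431
-0.03213894537419495 -0.029537763541038164
0.00012444474018322632 0.005468449169376099
0.030085497891224607 -0.031516009084172576
-0.03735600113697351 0.0441581766153268
```

Request:
apply_moves(targets=[[[0.004, 0, -0.012, 0, 0, 0, 0.0], [0, 0, -0.012, 0, 0, 0, 0.0], [0, 0, -0.008, 0, 0, 0, 0.0], [0, 0, -0.003, 0, 0, 0, 0.0], [0, 0, 0, 0, 0, 0, 0.0], [0, 0, 0, 0, 0, 0, 0.0], [0, 0, 0, 0, 0, 0, 0.0]]])

```text
time_s: 5.1
tcp_pos: [0.5096, 0.1567, 0.1256]
tool_rot: [0.244, 3.131, 0.0]
wrist_force: [-0.3, 0.7, -0.9]
gripper_width: 0.023
```

Request:
apply_moves(targets=[[[0.001, 0.007, -0.0015, 0, 0, 0, 0.0], [0.0015, 0.0099, 0, 0, 0, 0, 0.0], [0.0015, 0.0099, 0, 0, 0, 0, 0.0], [0.0015, 0.0099, 0, 0, 0, 0, 0.0], [0.0015, 0.0099, 0, 0, 0, 0, 0.0], [0.0015, 0.0099, 0, 0, 0, 0, 0.0], [0.0015, 0.0099, 0, 0, 0, 0, 0.0], [0.0015, 0.0099, 0, 0, 0, 0, 0.0], [0.0015, 0.0099, 0, 0, 0, 0, 0.0], [0.0015, 0.0099, 0, 0, 0, 0, 0.0], [0.0015, 0.0099, 0, 0, 0, 0, 0.0], [0.0015, 0.0099, 0, 0, 0, 0, 0.0], [0.0015, 0.0099, 0, 0, 0, 0, 0.0], [0.0015, 0.0099, 0, 0, 0, 0, 0.0], [0.0015, 0.0099, 0, 0, 0, 0, 0.0], [0.0015, 0.0099, 0, 0, 0, 0, 0.0], [0.0015, 0.0099, 0, 0, 0, 0, 0.0], [0.0015, 0.0099, 0, 0, 0, 0, 0.0], [0.0005, 0.003, 0, 0, 0, 0, 0.0], [0, 0, 0, 0, 0, 0, 0.0]]])

```text
time_s: 6.77
tcp_pos: [0.5361, 0.3362, 0.1237]
tool_rot: [0.242, 3.132, 0.0]
wrist_force: [-0.9, 0.7, -1.7]
gripper_width: 0.0231
```

Request:
apply_moves(targets=[[[0, 0, 0.02, 0, 0, 0, 0.0], [0, 0, 0.03, 0, 0, 0, 0.0], [0, -0.0338, 0, 0, 0, 0, 0.0], [0, -0.0338, 0, 0, 0, 0, 0.0], [0, -0.0338, 0, 0, 0, 0, 0.0], [0, -0.0338, 0, 0, 0, 0.0775, 0.0], [0.02, -0.0338, 0, 0, 0, 0.0775, 0.0], [0.025, -0.0338, 0, 0, 0, 0.0775, 0.0], [0.025, -0.0338, 0, 0, 0, 0.0775, 0.0], [0.025, -0.0338, 0, 0, 0, 0, 0.0], [0.025, -0.0338, 0, 0, 0, 0, 0.0], [0.024, -0.034, 0, 0, 0, 0, 0.0], [0, 0, 0, 0, 0, 0, 0.0], [0, 0, 0, 0, 0, 0, 0.0]]])

```text
time_s: 7.93
tcp_pos: [0.6798, -0.005, 0.173]
tool_rot: [0.236, -3.132, 0.0]
wrist_force: [-0.5, 0.2, -2.0]
gripper_width: 0.023
```

```bash
python3 - <<'E'
from h import *
np.set_printoptions(precision=4,suppress=True)
st=manip.observe();print(st['tcp_pos'],R.from_rotvec(st['tool_rot']).as_matrix()[:,1],st['gripper_width'])
t,_=snap('top','t2.png');s,_=snap('side','s2.png')
a=cv2.resize(t[180:320,100:280],None,fx=2.2,fy=2.2);b=cv2.resize(s[270:470,210:420],None,fx=1.9,fy=1.9)
h=max(a.shape[0],b.shape[0]);f=lambda i:cv2.copyMakeBorder(i,0,h-i.shape[0],0,0,0)
cv2.imwrite('pics/c2.png',np.hstack([f(a),f(b)]))
E
```

```text
[ 0.6798 -0.005   0.173 ] [-0.1501  0.9887 -0.0002] 0.022999488875399376
```

View pics/c2.png

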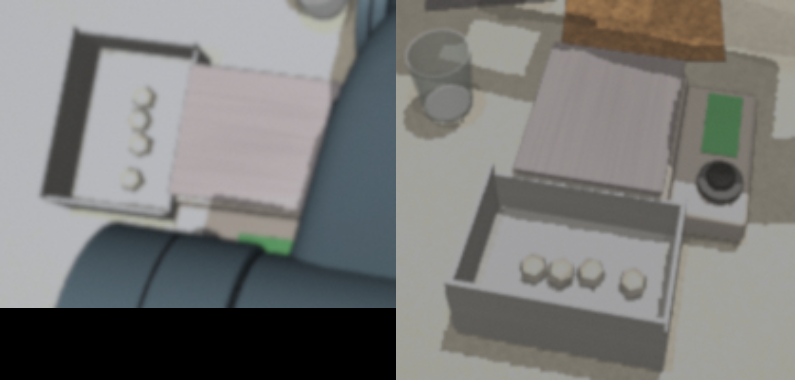

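Both views show all 4 chips lying in the tray and the plate empty. Next I set the scraper down.

Request:
apply_moves(targets=[[[0.001, 0.004, -0.035, 0, 0, 0, 0.0], [0, 0, -0.035, 0, 0, 0, 0.0], [0, 0, -0.03, 0, 0, 0, 0.0], [0, 0, -0.015, 0, 0, 0, 0.0], [0, 0, -0.005, 0, 0, 0, 0.0], [0, 0, 0, 0, 0, 0, 0.0], [0, 0, 0, 0, 0, 0, 0.0]]])

```text
time_s: 8.62
tcp_pos: [0.68, 0.0036, 0.0546]
tool_rot: [-0.246, 3.131, -0.0]
wrist_force: [0.5, -0.6, -1.4]
gripper_width: 0.0233
```

Request:
apply_moves(targets=[[[0, -0.003, -0.0035, 0, 0, 0, 0.0], [0, 0, 0, 0, 0, 0, 0.0], [0, 0, 0, 0, 0, 0, 0.085], [0, 0, 0, 0, 0, 0, 0.085], [0, 0, 0, 0, 0, 0, 0.085], [0, 0, 0, 0, 0, 0, 0.085], [0, 0, 0, 0, 0, 0, 0.085], [0, 0, 0.03, 0, 0, 0, 0.085], [0, 0, 0.04, 0, 0, 0, 0.085], [0, 0, 0.04, 0, 0, 0, 0.085], [0, 0, 0.04, 0, 0, 0, 0.085], [0, -0.035, 0.04, 0, 0, 0, 0.085], [0, -0.04, 0.01, 0, 0, 0, 0.085], [0, -0.04, 0, 0, 0, 0, 0.085], [0, -0.04, 0, 0, 0, 0, 0.085], [0, -0.04, 0, 0, 0, 0, 0.085], [0, 0, 0, 0, 0, 0, 0.085], [0, 0, 0, 0, 0, 0, 0.085]]])

```text
time_s: 10.12
tcp_pos: [0.6796, -0.1912, 0.2411]
tool_rot: [0.236, -3.132, -0.0]
wrist_force: [0.2, 1.1, 0.3]
gripper_width: 0.0851
```

```bash
python3 - <<'E'
from h import *
np.set_printoptions(precision=4,suppress=True)
im,st=snap('wrist','w4.png');print(st['tcp_pos'],R.from_rotvec(st['tool_rot']).as_matrix()[:,1],st['gripper_width'],st['joint_pos'])
snap('top','t3.png')
E
```

```text
[ 0.6796 -0.1912  0.2411] [-0.1501  0.9887  0.0002] 0.08514823392673805 [-0.4317  0.5491  1.114  -0.0001  1.479  -2.1532]
```

View pics/w4.png

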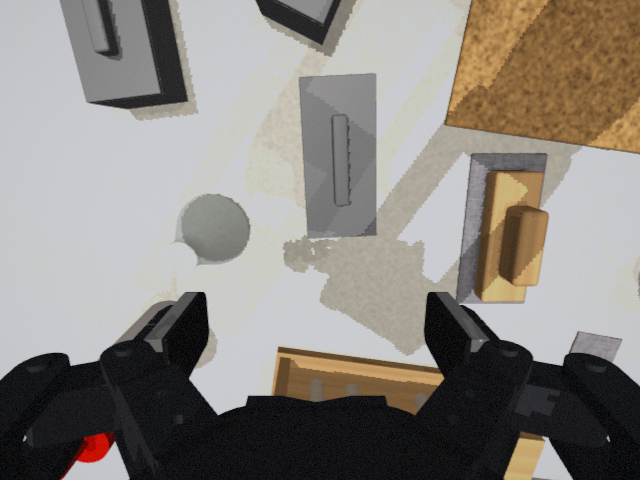

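The wrist view shows the scraper upright on its pad at (515,237) and released. Case A's lid has corners (300,78), (376,73), (377,235) and (308,237). The flask is at (215,228), with cases C at (110,50) and B at (310,10) partly in view.

```bash
python3 - <<'E'
from h import *
np.set_printoptions(precision=4,suppress=True)
def q(nm,name,pts,z,st=None):
    P=np.array([onz(name,*a,z,st) for a in pts]);d=P[2]+P[3]-P[0]-P[1]
    print(nm,P.mean(0),np.degrees(np.arctan2(d[1],d[0])),[round(np.linalg.norm(P[i]-P[i-1]),3) for i in range(4)])
q('A','wrist',[(300,78),(376,73),(377,235),(308,237)],.063)
q('scr','wrist',[(489,171),(543,173),(524,303),(480,299)],.03)
q('pad','wrist',[(471,153),(547,154),(536,304),(457,302)],.004)
print('flask',onz('wrist',215,228,.003))
print('mat',onz('wrist',446,124,.006))
E
python3 - <<'E'
import cv2
im=cv2.imread('pics/t3.png');cv2.imwrite('pics/c3.png',cv2.resize(im[140:320,360:520],None,fx=3.3,fy=3.3,interpolation=cv2.INTER_CUBIC))
E
```

```text
A [ 0.6294 -0.176   0.063 ] 11.467125217081382 [np.float64(0.128), np.float64(0.059), np.float64(0.13), np.float64(0.06)]
scr [ 0.6798 -0.0005  0.03  ] 10.738890223354325 [np.float64(0.127), np.float64(0.05), np.float64(0.13), np.float64(0.045)]
pad [0.6782 0.0061 0.004 ] 11.832928112940671 [np.float64(0.158), np.float64(0.074), np.float64(0.16), np.float64(0.086)]
flask [ 0.7192 -0.2874  0.003 ]
mat [ 0.5833 -0.0783  0.006 ]
```

View pics/c3.png

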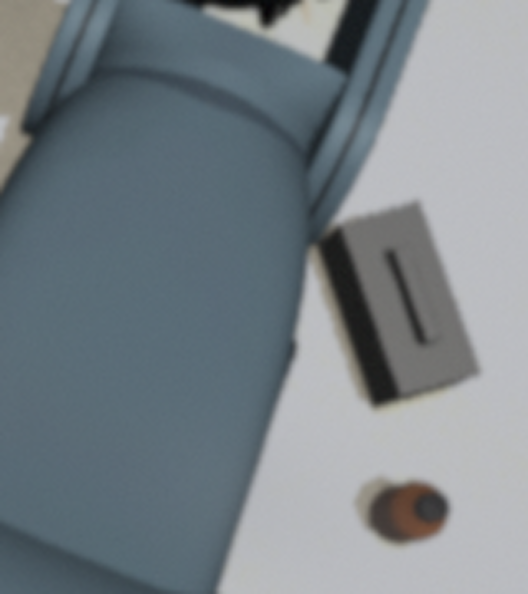

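Request:
apply_moves(targets=[[[-0.026, 0.0075, 0, 0, 0, 0.045, 0.085], [-0.026, 0.0075, -0.02, 0, 0, 0, 0.085], [0, 0, -0.04, 0, 0, 0, 0.085], [0, 0, -0.04, 0, 0, 0, 0.085], [0, 0, -0.03, 0, 0, 0, 0.085], [0, 0, 0, 0, 0, 0, 0.085], [0, 0, 0, 0, 0, 0, 0.085]]])

```text
time_s: 10.8
tcp_pos: [0.6274, -0.171, 0.1106]
tool_rot: [0.317, -3.122, -0.004]
wrist_force: [0.0, 0.1, -1.0]
gripper_width: 0.0848
```

```bash
python3 - <<'E'
from h import *
np.set_printoptions(precision=4,suppress=True)
im,st=snap('wrist','w5.png');print(st['tcp_pos'],R.from_rotvec(st['tool_rot']).as_matrix()[:,1])
E
```

```text
[ 0.6274 -0.171   0.1106] [-0.2007  0.9796  0.0026]
```

View pics/w5.png

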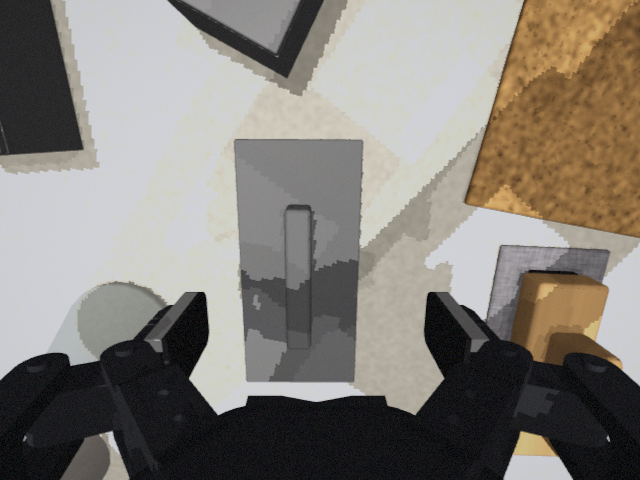

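The wrist view shows lid A with corners (235,140), (363,140), (355,381) and (247,381). It is aligned with the jaws but sits left of the jaw centre.

```bash
cat >> h.py <<'E'
def quad(nm,name,pts,z,st=None):
    P=np.array([onz(name,*a,z,st) for a in pts]);d=P[2]+P[3]-P[0]-P[1]
    print(nm,P.mean(0).round(4),np.degrees(np.arctan2(d[1],d[0])).round(2),[round(np.linalg.norm(P[i]-P[i-1]),3) for i in range(4)])
E
python3 - <<'E'
from h import *
quad('A','wrist',[(235,140),(363,140),(355,381),(247,381)],.063)
print(manip.observe()['tcp_pos'])
E
```

```text
A [ 0.6316 -0.1808  0.063 ] 11.31 [np.float64(0.13), np.float64(0.06), np.float64(0.13), np.float64(0.061)]
[ 0.62903166 -0.17211386  0.11288609]
```

Request:
apply_moves(targets=[[[0.002, -0.008, -0.02, 0, 0, 0, 0.085], [0, 0, -0.03, 0, 0, 0, 0.085], [0, 0, -0.02, 0, 0, 0, 0.085], [0, 0, -0.008, 0, 0, 0, 0.085], [0, 0, 0, 0, 0, 0, 0.085], [0, 0, 0, 0, 0, 0, 0.085]]])

```text
time_s: 11.35
tcp_pos: [0.6317, -0.1815, 0.0359]
tool_rot: [-0.314, 3.123, -0.003]
wrist_force: [-0.6, -0.5, 0.5]
gripper_width: 0.0852
```

Request:
apply_moves(targets=[[[0, 0, -0.002, 0, 0, 0, 0.0], [0, 0, 0, 0, 0, 0, 0.0], [0, 0, 0, 0, 0, 0, 0.0], [0, 0, 0, 0, 0, 0, 0.0], [0, 0, 0, 0, 0, 0, 0.0], [0, 0, 0, 0, 0, 0, 0.0], [0, 0, 0.015, 0, 0, 0, 0.0], [0, 0, 0.02, 0, 0, 0, 0.0], [0, 0, 0, 0, 0, 0, 0.0], [0, 0, 0, 0, 0, 0, 0.0], [0, 0, 0, 0, 0, 0, 0.0], [0, 0, 0, 0, 0, 0, 0.0], [0, 0, 0, 0, 0, 0, 0.0]]], squeeze=70)

```text
time_s: 12.43
tcp_pos: [0.6294, -0.1809, 0.0653]
tool_rot: [0.313, -3.124, -0.002]
wrist_force: [-0.1, 0.3, -3.3]
gripper_width: 0.0593
```

Case A weighs about 3.3 N, so it is empty. I set it back and go to B.

Request:
apply_moves(targets=[[[0, 0, -0.018, 0, 0, 0, 0.0], [0, 0, -0.01, 0, 0, 0, 0.0], [0, 0, -0.005, 0, 0, 0, 0.0], [0, 0, 0, 0, 0, 0, 0.0], [0, 0, 0, 0, 0, 0, 0.085], [0, 0, 0, 0, 0, 0, 0.085], [0, 0, 0, 0, 0, 0, 0.085], [0, 0, 0, 0, 0, 0, 0.085], [0, 0, 0.03, 0, 0, 0, 0.085], [0, 0, 0.04, 0, 0, 0, 0.085], [0, 0, 0.04, 0, 0, 0, 0.085], [-0.033, -0.007, 0, 0, 0, -0.12, 0.085], [-0.033, -0.007, 0, 0, 0, -0.12, 0.085], [-0.033, -0.007, 0, 0, 0, -0.12, 0.085], [-0.033, -0.007, 0, 0, 0, -0.12, 0.085], [-0.031, -0.006, -0.01, 0, 0, 0, 0.085], [0, 0, 0, 0, 0, 0, 0.085], [0, 0, 0, 0, 0, 0, 0.085]]])

```text
time_s: 13.93
tcp_pos: [0.4656, -0.2152, 0.1335]
tool_rot: [-0.441, -3.109, -0.001]
wrist_force: [0.9, -0.6, 0.3]
gripper_width: 0.0849
```

```bash
python3 - <<'E'
from h import *
im,st=snap('wrist','w6.png');print(st['tcp_pos'],R.from_rotvec(st['tool_rot']).as_matrix()[:,1],st['wrist_force'])
g=cv2.cvtColor(im,cv2.COLOR_BGR2GRAY);h=cv2.cvtColor(im,cv2.COLOR_BGR2HSV)
m=cv2.inRange(h,(0,0,0),(180,40,150));m[290:]=0
cs,_=cv2.findContours(m,0,2)
for c in sorted(cs,key=cv2.contourArea)[-3:]: print(cv2.contourArea(c),cv2.boundingRect(c),cv2.boxPoints(cv2.minAreaRect(c)).round().tolist())
E
```

```text
[ 0.46559804 -0.21521749  0.13345163] [2.78207442e-01 9.60520869e-01 5.28253431e-04] [ 0.90809118 -0.59701899  0.2977722 ]
336.5 (96, 0, 49, 34) [[92.0, 10.0], [135.0, -13.0], [149.0, 13.0], [106.0, 36.0]]
1883.5 (50, 0, 178, 61) [[50.0, 0.0], [227.0, 0.0], [227.0, 60.0], [50.0, 60.0]]
17317.0 (249, 134, 127, 156) [[249.0, 134.0], [371.0, 129.0], [378.0, 288.0], [256.0, 294.0]]
```

View pics/w6.png

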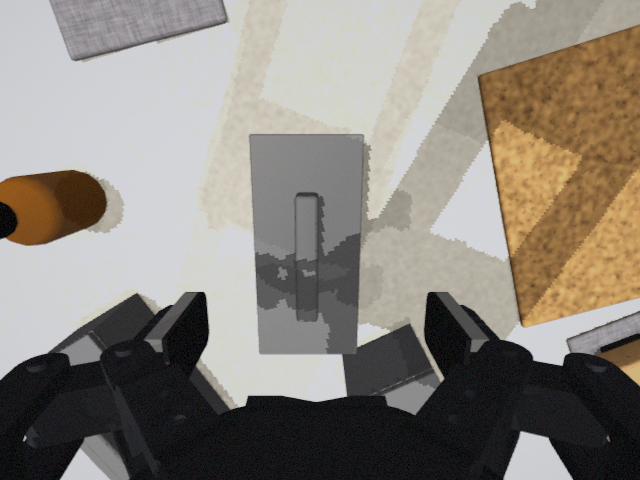

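The wrist view shows lid B with corners (250,135), (364,135), (357,353) and (260,353), aligned with the jaws. The dropper is at (60,205), with neighbours A and C at the lower edge.

```bash
python3 - <<'E'
from h import *
quad('B','wrist',[(250,135),(364,135),(357,353),(260,353)],.063)
print(manip.observe()['tcp_pos'],'dropper',onz('wrist',85,205,.0))
im=cv2.imread('pics/t0.png') if 0 else None
quad('C','top',[(360+a/3.3,140+b/3.3) for a,b in [(398,397),(480,372),(418,202),(343,228)]],.063)
E
```

```text
B [ 0.4636 -0.2198  0.063 ] -16.1 [np.float64(0.129), np.float64(0.059), np.float64(0.129), np.float64(0.059)]
[ 0.46727373 -0.21563217  0.13402156] dropper [ 0.4029015  -0.37101816  0.        ]
C [ 0.5417 -0.3712  0.063 ] 14.7 [np.float64(0.125), np.float64(0.061), np.float64(0.128), np.float64(0.058)]
```

Request:
apply_moves(targets=[[[-0.003, -0.005, -0.03, 0, 0, 0, 0.085], [0, 0, -0.035, 0, 0, 0, 0.085], [0, 0, -0.025, 0, 0, 0, 0.085], [0, 0, -0.01, 0, 0, 0, 0.085], [0, 0, 0, 0, 0, 0, 0.085], [0, 0, 0, 0, 0, 0, 0.085]]])

```text
time_s: 14.48
tcp_pos: [0.4653, -0.2204, 0.034]
tool_rot: [0.437, 3.111, -0.0]
wrist_force: [-0.0, 0.5, 0.2]
gripper_width: 0.0849
```

Request:
apply_moves(targets=[[[0, 0, 0, 0, 0, 0, 0.0], [0, 0, 0, 0, 0, 0, 0.0], [0, 0, 0, 0, 0, 0, 0.0], [0, 0, 0, 0, 0, 0, 0.0], [0, 0, 0, 0, 0, 0, 0.0], [0, 0, 0, 0, 0, 0, 0.0], [0, 0, 0.015, 0, 0, 0, 0.0], [0, 0, 0.02, 0, 0, 0, 0.0], [0, 0, 0, 0, 0, 0, 0.0], [0, 0, 0, 0, 0, 0, 0.0], [0, 0, 0, 0, 0, 0, 0.0], [0, 0, 0, 0, 0, 0, 0.0], [0, 0, 0, 0, 0, 0, 0.0]]], squeeze=70)

```text
time_s: 15.57
tcp_pos: [0.4635, -0.2198, 0.0677]
tool_rot: [-0.438, -3.109, -0.002]
wrist_force: [-0.4, -0.4, -2.7]
gripper_width: 0.0594
```

B is empty too, so the heavy case should be C. I set B back and go to C.

Request:
apply_moves(targets=[[[0, 0, -0.018, 0, 0, 0, 0.0], [0, 0, -0.012, 0, 0, 0, 0.0], [0, 0, -0.005, 0, 0, 0, 0.0], [0, 0, 0, 0, 0, 0, 0.0], [0, 0, 0, 0, 0, 0, 0.085], [0, 0, 0, 0, 0, 0, 0.085], [0, 0, 0, 0, 0, 0, 0.085], [0, 0, 0, 0, 0, 0, 0.085], [0, 0, 0.03, 0, 0, 0, 0.085], [0, 0, 0.04, 0, 0, 0, 0.085], [0, 0, 0.04, 0, 0, 0, 0.085], [0.016, -0.0302, 0, 0, 0, 0.107, 0.085], [0.016, -0.0302, 0, 0, 0, 0.107, 0.085], [0.016, -0.0302, 0, 0, 0, 0.107, 0.085], [0.016, -0.0302, 0, 0, 0, 0.107, 0.085], [0.0155, -0.03, -0.01, 0, 0, 0.107, 0.085], [0, 0, 0, 0, 0, 0, 0.085], [0, 0, 0, 0, 0, 0, 0.085]]])

```text
time_s: 17.07
tcp_pos: [0.5433, -0.372, 0.1314]
tool_rot: [0.395, -3.115, -0.004]
wrist_force: [-0.6, 0.2, -0.9]
gripper_width: 0.0849
```

```bash
python3 - <<'E'
from h import *
im,st=snap('wrist','w7.png');print(st['tcp_pos'],R.from_rotvec(st['tool_rot']).as_matrix()[:,1],st['wrist_force'])
# lid edges by Canny/Hough: print scanline transitions
g=cv2.GaussianBlur(cv2.cvtColor(im,cv2.COLOR_BGR2GRAY),(5,5),0).astype(int)
for r in (160,200,240,280):
    d=np.abs(g[r,4:]-g[r,:-4]);print(r,[(i+2,g[r,i],g[r,i+4]) for i in range(150,480) if d[i]>35 and d[i]==d[max(0,i-6):i+7].max()])
for c in (270,350):
    d=np.abs(g[4:,c]-g[:-4,c]);print('col',c,[(i+2,g[i,c],g[i+4,c]) for i in range(20,400) if d[i]>30 and d[i]==d[max(0,i-6):i+7].max()])
E
```

```text
[ 0.54327043 -0.37204847  0.1313581 ] [-0.24991814  0.96826341  0.00262599] [-0.5810714   0.19764996 -0.93988674]
160 [(255, np.int64(193), np.int64(132)), (256, np.int64(187), np.int64(126)), (370, np.int64(118), np.int64(190))]
200 [(258, np.int64(195), np.int64(132)), (304, np.int64(126), np.int64(84)), (324, np.int64(81), np.int64(118)), (369, np.int64(119), np.int64(187))]
240 [(260, np.int64(201), np.int64(125)), (329, np.int64(82), np.int64(127)), (368, np.int64(118), np.int64(191))]
280 [(262, np.int64(159), np.int64(92)), (367, np.int64(71), np.int64(163))]
col 270 [(141, np.int64(198), np.int64(116)), (273, np.int64(120), np.int64(86)), (325, np.int64(88), np.int64(128)), (362, np.int64(131), np.int64(201)), (395, np.int64(197), np.int64(26))]
col 350 [(29, np.int64(61), np.int64(172)), (140, np.int64(186), np.int64(117)), (257, np.int64(120), np.int64(80)), (361, np.int64(97), np.int64(168)), (395, np.int64(200), np.int64(30))]
```

View pics/w7.png

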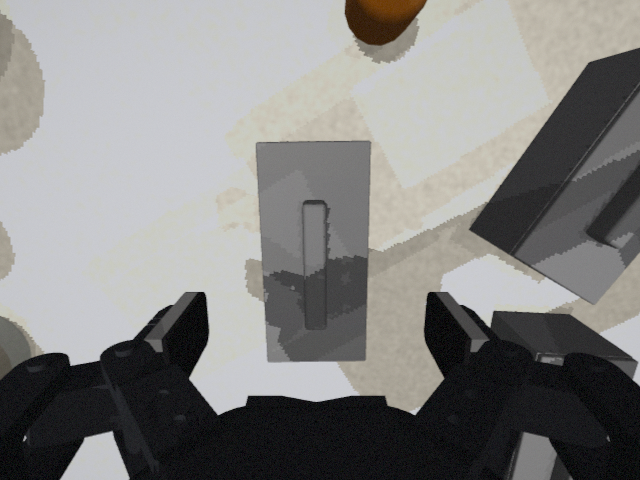

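Lid C is centred at (314,250), with sides at columns 256–370, and aligned with the jaws. The dropper at (385,20) is well clear.

Request:
apply_moves(targets=[[[0, -0.001, -0.03, 0, 0, 0, 0.085], [0, 0, -0.035, 0, 0, 0, 0.085], [0, 0, -0.024, 0, 0, 0, 0.085], [0, 0, -0.01, 0, 0, 0, 0.085], [0, 0, 0, 0, 0, 0, 0.085], [0, 0, 0, 0, 0, 0, 0.085]]])

```text
time_s: 17.62
tcp_pos: [0.5439, -0.3715, 0.0355]
tool_rot: [-0.4, 3.116, -0.0]
wrist_force: [-0.7, 0.1, 0.3]
gripper_width: 0.0849
```

Request:
apply_moves(targets=[[[0, 0, 0, 0, 0, 0, 0.0], [0, 0, 0, 0, 0, 0, 0.0], [0, 0, 0, 0, 0, 0, 0.0], [0, 0, 0, 0, 0, 0, 0.0], [0, 0, 0, 0, 0, 0, 0.0], [0, 0, 0, 0, 0, 0, 0.0], [0, 0, 0.015, 0, 0, 0, 0.0], [0, 0, 0.02, 0, 0, 0, 0.0], [0, 0, 0, 0, 0, 0, 0.0], [0, 0, 0, 0, 0, 0, 0.0], [0, 0, 0, 0, 0, 0, 0.0], [0, 0, 0, 0, 0, 0, 0.0], [0, 0, 0, 0, 0, 0, 0.0]]], squeeze=90)

```text
time_s: 18.7
tcp_pos: [0.5429, -0.3713, 0.068]
tool_rot: [0.399, -3.114, -0.004]
wrist_force: [-1.0, -0.9, -7.7]
gripper_width: 0.0592
```

C is about 7.7 N, so it is the heavy one. I carry it to the mat.

Request:
apply_moves(targets=[[[0, 0, 0.02, 0, 0, 0, 0.0], [0, 0, 0.03, 0, 0, 0, 0.0], [0, 0, 0.025, 0, 0, 0, 0.0], [0, 0, 0.007, 0, 0, 0, 0.0], [-0.002, 0.012, 0, 0, 0, 0, 0.0], [-0.003, 0.022, 0, 0, 0, -0.04, 0.0], [-0.004, 0.03, 0, 0, 0, -0.053, 0.0], [-0.004, 0.03, 0, 0, 0, -0.053, 0.0], [-0.004, 0.03, 0, 0, 0, -0.053, 0.0], [-0.004, 0.03, 0, 0, 0, -0.053, 0.0], [-0.004, 0.03, 0, 0, 0, 0, 0.0], [-0.004, 0.03, 0, 0, 0, 0, 0.0], [-0.004, 0.03, 0, 0, 0, 0, 0.0], [-0.004, 0.03, 0, 0, 0, 0, 0.0], [-0.004, 0.03, 0, 0, 0, 0, 0.0], [-0.004, 0.03, 0, 0, 0, 0, 0.0], [-0.004, 0.03, 0, 0, 0, 0, 0.0], [-0.004, 0.03, 0, 0, 0, 0, 0.0], [-0.003, 0.02, 0, 0, 0, 0, 0.0], [-0.002, 0.01, 0, 0, 0, 0, 0.0]]])

```text
time_s: 20.37
tcp_pos: [0.4833, 0.0551, 0.1501]
tool_rot: [0.008, -3.138, -0.002]
wrist_force: [0.6, -0.2, -7.8]
gripper_width: 0.0593
```

Request:
apply_moves(targets=[[[0, 0, 0, 0, 0, 0, 0.0], [0, 0, -0.015, 0, 0, 0, 0.0], [0, 0, -0.03, 0, 0, 0, 0.0], [0, 0, -0.03, 0, 0, 0, 0.0], [0, 0, -0.02, 0, 0, 0, 0.0], [0, 0, -0.005, 0, 0, 0, 0.0], [0, 0, 0, 0, 0, 0, 0.0], [0, 0, 0, 0, 0, 0, 0.0]]])

```text
time_s: 21.03
tcp_pos: [0.4862, 0.0514, 0.052]
tool_rot: [-0.004, 3.141, -0.0]
wrist_force: [0.7, -0.9, -7.6]
gripper_width: 0.0592
```

Request:
apply_moves(targets=[[[0, 0, -0.006, 0, 0, 0, 0.0], [0, 0, -0.003, 0, 0, 0, 0.0], [0, 0, -0.002, 0, 0, 0, 0.0], [0, 0, -0.001, 0, 0, 0, 0.0], [0, 0, 0, 0, 0, 0, 0.0], [0, 0, 0, 0, 0, 0, 0.0]]])

```text
time_s: 21.53
tcp_pos: [0.487, 0.0517, 0.0433]
tool_rot: [-0.006, 3.137, -0.002]
wrist_force: [-7.2, 0.9, 21.5]
gripper_width: 0.0593
```

Request:
apply_moves(targets=[[[0, 0, 0.002, 0, 0, 0, 0.0], [0, 0, 0, 0, 0, 0, 0.085], [0, 0, 0, 0, 0, 0, 0.085], [0, 0, 0, 0, 0, 0, 0.085], [0, 0, 0, 0, 0, 0, 0.085], [0, 0, 0.03, 0, 0, 0, 0.085], [0, 0, 0.04, 0, 0, 0, 0.085], [0, 0, 0.018, 0, 0, 0, 0.085], [0, 0, 0, 0, 0, 0, 0.085], [0, 0, 0, 0, 0, 0, 0.085], [0, 0, 0, 0, 0, 0, 0.085]]])

```text
time_s: 22.45
tcp_pos: [0.485, 0.0521, 0.1288]
tool_rot: [0.005, -3.14, -0.0]
wrist_force: [-0.3, -0.7, -0.4]
gripper_width: 0.0848
```

```bash
python3 - <<'E'
from h import *
im,st=snap('wrist','w8.png');print(st['tcp_pos'],R.from_rotvec(st['tool_rot']).as_matrix()[:,1],st['wrist_force'])
t,_=snap('top','t8.png');s,_=snap('side','s8.png')
b=s[225:465,200:520]
cv2.imwrite('pics/c8.png',np.hstack([cv2.resize(im,(480,360)),cv2.resize(b,(320,240)).copy() if 0 else cv2.copyMakeBorder(b,0,120,0,0,0)]))
E
```

```text
[0.4850183  0.05207108 0.12881221] [-3.02051692e-03  9.99995419e-01  1.97398141e-04] [-0.31571701 -0.73670974 -0.4195704 ]
```

View pics/c8.png

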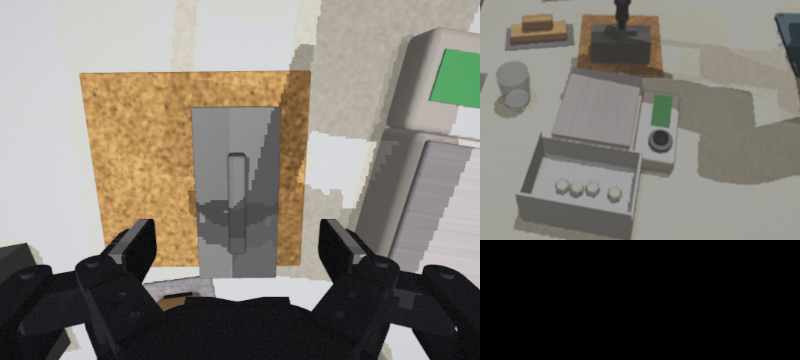

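The closed case stands on the mat, with its lid at (236,192) and ridge at (236,203) in the reduced wrist view. The chips are still in the tray and the scraper is on its pad.

```bash
python3 - <<'E'
from h import *
f=lambda L:[(a/.75,b/.75) for a,b in L]
quad('lid','wrist',f([(191,107),(281,107),(276,277),(200,278)]),.069)
quad('ridge','wrist',f([(228,153),(245,153),(244,253),(229,253)]),.085)
quad('mat','wrist',f([(81,73),(310,71),(300,265),(104,268)]),.006)
E
```

```text
lid [0.4856 0.0515 0.069 ] 0.76 [np.float64(0.129), np.float64(0.059), np.float64(0.128), np.float64(0.059)]
ridge [0.4842 0.0511 0.085 ] 0.1 [np.float64(0.07), np.float64(0.011), np.float64(0.07), np.float64(0.01)]
mat [0.4869 0.0157 0.006 ] -0.1 [np.float64(0.189), np.float64(0.195), np.float64(0.187), np.float64(0.202)]
```

Request:
apply_moves(targets=[[[0, 0, -0.02, 0, 0, 0, 0.05], [0, 0, -0.014, 0, 0, 0, 0.05], [0, 0, -0.004, 0, 0, 0, 0.05], [0, 0, 0, 0, 0, 0, 0.05], [0, 0, 0, 0, 0, 0, 0.0], [0, 0, 0, 0, 0, 0, 0.0], [0, 0, 0, 0, 0, 0, 0.0], [0, 0, 0, 0, 0, 0, 0.0], [0, 0, 0, 0, 0, 0, 0.0], [0, 0, 0, 0, 0, 0, 0.0]]], squeeze=40)

```text
time_s: 23.43
tcp_pos: [0.4863, 0.0519, 0.0925]
tool_rot: [-0.005, 3.14, -0.0]
wrist_force: [-0.2, 0.1, 5.5]
gripper_width: 0.0108
```

Request:
apply_moves(targets=[[[0, 0, 0.008, 0, 0, 0, 0.0], [0, 0, 0.015, 0, 0, 0, 0.0], [0, 0, 0.02, 0, 0, 0, 0.0], [0, 0, 0.015, 0, 0, 0, 0.0], [0, -0.025, 0, 0, 0, 0, 0.0], [0, -0.035, 0, 0, 0, 0, 0.0], [0, -0.027, 0, 0, 0, 0, 0.0], [0, -0.01, 0, 0, 0, 0, 0.0], [0, 0, 0, 0, 0, 0, 0.0], [0, 0, -0.03, 0, 0, 0, 0.0], [0, 0, -0.035, 0, 0, 0, 0.0], [0, 0, -0.025, 0, 0, 0, 0.0], [0, 0, -0.01, 0, 0, 0, 0.0], [0, 0, -0.003, 0, 0, 0, 0.0], [0, 0, 0, 0, 0, 0, 0.0], [0, 0, 0, 0, 0, 0, 0.0]]])

```text
time_s: 24.77
tcp_pos: [0.4867, -0.0448, 0.0478]
tool_rot: [-0.005, 3.14, -0.001]
wrist_force: [-0.4, 0.1, -0.1]
gripper_width: 0.0108
```

Request:
apply_moves(targets=[[[0, 0, -0.004, 0, 0, 0, 0.0], [0, 0, -0.002, 0, 0, 0, 0.0], [0, 0, 0, 0, 0, 0, 0.0], [0, 0, 0, 0, 0, 0, 0.0]]])

```text
time_s: 25.1
tcp_pos: [0.4859, -0.0451, 0.0411]
tool_rot: [-0.005, 3.141, -0.0]
wrist_force: [-0.3, -0.2, -0.5]
gripper_width: 0.0105
```

Request:
apply_moves(targets=[[[0, 0, -0.001, 0, 0, 0, 0.0], [0, 0, 0, 0, 0, 0, 0.045], [0, 0, 0, 0, 0, 0, 0.045], [0, 0, 0, 0, 0, 0, 0.045], [0, 0, 0.03, 0, 0, 0, 0.045], [0, 0, 0.04, 0, 0, -0.1, 0.085], [0, 0.02, 0.035, 0, 0, -0.12, 0.085], [0, 0.025, 0, 0, 0, -0.12, 0.085], [0, 0.025, 0, 0, 0, -0.12, 0.085], [0, 0.0265, 0, 0, 0, -0.12, 0.085], [0, 0, 0, 0, 0, -0.12, 0.085], [0, 0, 0, 0, 0, -0.12, 0.085], [0, 0, 0, 0, 0, -0.12, 0.085], [0, 0, 0, 0, 0, -0.12, 0.085], [0, 0, 0, 0, 0, -0.12, 0.085], [0, 0, 0, 0, 0, -0.12, 0.085], [0, 0, 0, 0, 0, -0.12, 0.085], [0, 0, 0, 0, 0, -0.12, 0.085], [0, 0, 0, 0, 0, -0.031, 0.085], [0, 0, 0, 0, 0, 0, 0.085]]])

```text
time_s: 26.77
tcp_pos: [0.4855, 0.0515, 0.1446]
tool_rot: [-2.219, -2.223, 0.0]
wrist_force: [0.1, 0.6, 0.2]
gripper_width: 0.0846
```

```bash
python3 - <<'E'
from h import *
im,st=snap('wrist','w9.png');print(st['tcp_pos'],R.from_rotvec(st['tool_rot']).as_matrix()[:,1],st['wrist_force'],st['gripper_width'])
E
```

```text
[0.48554845 0.05149327 0.14458078] [ 9.99998467e-01  1.73279433e-03 -2.52357823e-04] [0.13759443 0.61565005 0.18746268] 0.08462962241281156
```

View pics/w9.png

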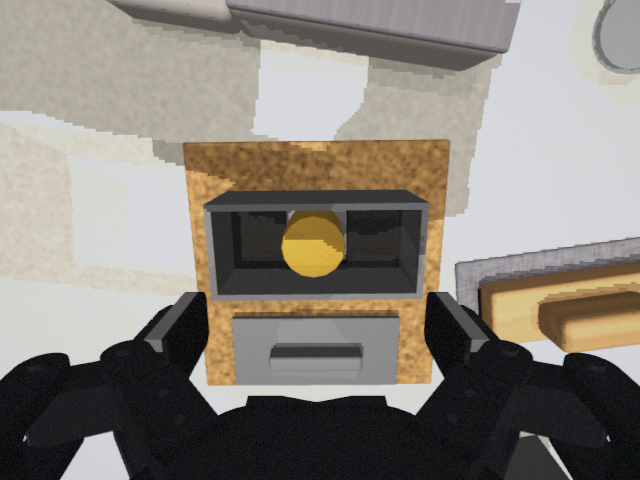

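The wrist view shows the open case with its rim corners at (205,207), (428,203), (424,296) and (210,297). The brass weight's top is at (313,245), and the lid lies flat on the mat at (317,350).

```bash
python3 - <<'E'
from h import *
print('weight',onz('wrist',313,245,.056),'d',np.linalg.norm(onz('wrist',281,245,.056)-onz('wrist',345,245,.056)))
quad('rim','wrist',[(205,207),(428,203),(424,296),(210,297)],.064)
quad('lid','wrist',[(234,318),(398,317),(399,383),(234,385)],.017)
print(manip.observe()['tcp_pos'])
E
```

```text
weight [0.48469792 0.05400254 0.056     ] d 0.039293545215578166
rim [0.4869 0.0518 0.064 ] -89.43 [np.float64(0.056), np.float64(0.128), np.float64(0.058), np.float64(0.132)]
lid [ 0.487  -0.0449  0.017 ] -89.46 [np.float64(0.06), np.float64(0.126), np.float64(0.059), np.float64(0.134)]
[0.48559894 0.0514563  0.144603  ]
```

Request:
apply_moves(targets=[[[0, 0.001, -0.02, 0, 0, 0, 0.062], [0, 0, -0.02, 0, 0, 0, 0.062], [0, 0, -0.02, 0, 0, 0, 0.062], [0, 0, -0.02, 0, 0, 0, 0.062], [0, 0, -0.012, 0, 0, 0, 0.062], [0, 0, -0.008, 0, 0, 0, 0.062], [0, 0, 0, 0, 0, 0, 0.062], [0, 0, 0, 0, 0, 0, 0.062]]])

```text
time_s: 27.48
tcp_pos: [0.4857, 0.0525, 0.0447]
tool_rot: [-2.217, -2.225, 0.0]
wrist_force: [-0.6, -0.8, -0.4]
gripper_width: 0.0618
```

Request:
apply_moves(targets=[[[0, 0, -0.002, 0, 0, 0, 0.0], [0, 0, 0, 0, 0, 0, 0.0], [0, 0, 0, 0, 0, 0, 0.0], [0, 0, 0, 0, 0, 0, 0.0], [0, 0, 0, 0, 0, 0, 0.0], [0, 0, 0, 0, 0, 0, 0.0], [0, 0, 0, 0, 0, 0, 0.0], [0, 0, 0.005, 0, 0, 0, 0.0], [0, 0, 0.01, 0, 0, 0, 0.0], [0, 0, 0.015, 0, 0, 0, 0.0], [0, 0, 0, 0, 0, 0, 0.0], [0, 0, 0, 0, 0, 0, 0.0], [0, 0, 0, 0, 0, 0, 0.0]]], squeeze=70)

```text
time_s: 28.57
tcp_pos: [0.4855, 0.0525, 0.0726]
tool_rot: [-2.218, -2.225, -0.0]
wrist_force: [-0.8, 0.0, -4.8]
gripper_width: 0.0379
```

Request:
apply_moves(targets=[[[0, 0, 0.03, 0, 0, 0, 0.0], [0, 0, 0.035, 0, 0, 0, 0.0], [0, 0, 0.025, 0, 0, 0, 0.0], [0.004, 0.02, 0.007, 0, 0, 0, 0.0], [0.006, 0.032, 0, 0, 0, 0, 0.0], [0.006, 0.032, 0, 0, 0, 0, 0.0], [0.006, 0.032, 0, 0, 0, 0, 0.0], [0.006, 0.032, 0, 0, 0, 0, 0.0], [0.006, 0.028, 0, 0, 0, 0, 0.0], [0.0025, 0.0175, 0, 0, 0, 0, 0.0], [0, 0, 0, 0, 0, 0, 0.0], [0, 0, 0, 0, 0, 0, 0.0], [0, 0, -0.02, 0, 0, 0, 0.0], [0, 0, -0.02, 0, 0, 0, 0.0], [0, 0, -0.01, 0, 0, 0, 0.0], [0, 0, -0.004, 0, 0, 0, 0.0], [0, 0, 0, 0, 0, 0, 0.0], [0, 0, 0, 0, 0, 0, 0.0]]])

```text
time_s: 30.07
tcp_pos: [0.5225, 0.2455, 0.1161]
tool_rot: [2.219, 2.224, 0.0]
wrist_force: [-0.1, 0.4, -5.1]
gripper_width: 0.0385
```

Request:
apply_moves(targets=[[[0, 0, -0.003, 0, 0, 0, 0.0], [0, 0, -0.002, 0, 0, 0, 0.0], [0, 0, -0.002, 0, 0, 0, 0.0], [0, 0, -0.002, 0, 0, 0, 0.0], [0, 0, -0.002, 0, 0, 0, 0.0], [0, 0, -0.001, 0, 0, 0, 0.0], [0, 0, 0, 0, 0, 0, 0.0], [0, 0, 0, 0, 0, 0, 0.0]]])

```text
time_s: 30.73
tcp_pos: [0.5225, 0.246, 0.1042]
tool_rot: [2.218, 2.224, 0.001]
wrist_force: [0.6, -0.1, -0.8]
gripper_width: 0.0385
```

Request:
apply_moves(targets=[[[0, 0, -0.0008, 0, 0, 0, 0.0], [0, 0, 0, 0, 0, 0, 0.0], [0, 0, 0, 0, 0, 0, 0.042], [0, 0, 0, 0, 0, 0, 0.06], [0, 0, 0, 0, 0, 0, 0.07], [0, 0, 0, 0, 0, 0, 0.07], [0, 0, 0, 0, 0, 0, 0.07], [0, 0, 0.02, 0, 0, 0, 0.07], [0, 0, 0.03, 0, 0, 0, 0.07], [0, 0, 0.03, 0, 0, 0, 0.07], [0, 0, 0.02, 0, 0, 0, 0.07], [0, 0, 0, 0, 0, 0, 0.07], [0, 0, 0, 0, 0, 0, 0.07]]])

```text
time_s: 31.82
tcp_pos: [0.5229, 0.2462, 0.2043]
tool_rot: [2.217, 2.223, 0.004]
wrist_force: [0.4, 0.5, -0.9]
gripper_width: 0.0702
```

```bash
python3 - <<'E'
from h import *
im,st=snap('wrist','w10.png');print(st['tcp_pos'],st['wrist_force'])
E
```

```text
[0.52289094 0.24620146 0.20430049] [ 0.37337011  0.49716311 -0.94492705]
```

View pics/w10.png

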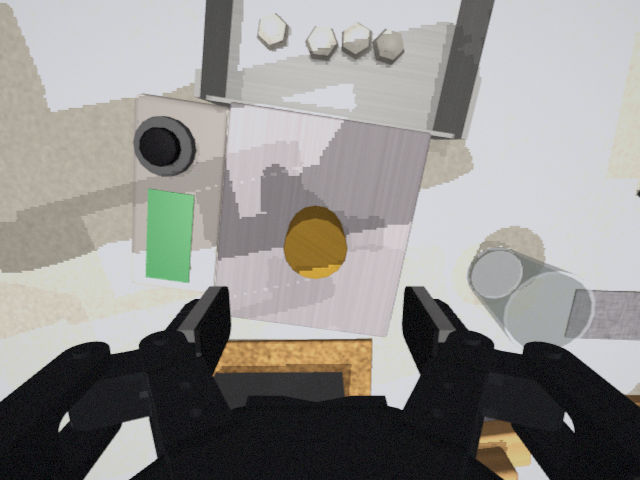

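The weight stands upright and released in the middle of the plate at (316,240). The 4 chips are in the tray, the key cap is at (160,147), and the beaker is undisturbed.

```bash
python3 - <<'E'
from h import *
print('key',onz('wrist',160,147,.05))
quad('plate','wrist',[(231,105),(430,133),(388,335),(216,315)],.070)
E
```

```text
key [0.40687738 0.30543781 0.05      ]
plate [0.523  0.2472 0.07  ] -97.6 [np.float64(0.156), np.float64(0.136), np.float64(0.156), np.float64(0.136)]
```

Request:
apply_moves(targets=[[[-0.03, 0.015, 0, 0, 0, 0, 0.0], [-0.035, 0.015, 0, 0, 0, 0, 0.0], [-0.03, 0.015, -0.02, 0, 0, 0, 0.0], [-0.018, 0.0145, -0.03, 0, 0, 0, 0.0], [0, 0, -0.03, 0, 0, 0, 0.0], [0, 0, -0.02, 0, 0, 0, 0.0], [0, 0, 0, 0, 0, 0, 0.0], [0, 0, 0, 0, 0, 0, 0.0], [0, 0, 0, 0, 0, 0, 0.0]]])

```text
time_s: 32.62
tcp_pos: [0.4096, 0.3055, 0.1032]
tool_rot: [2.219, 2.224, -0.0]
wrist_force: [0.7, 0.1, 0.1]
gripper_width: 0.0001
```

Request:
apply_moves(targets=[[[0, 0, -0.015, 0, 0, 0, 0.0], [0, 0, -0.013, 0, 0, 0, 0.0], [0, 0, -0.004, 0, 0, 0, 0.0], [0, 0, -0.002, 0, 0, 0, 0.0], [0, 0, 0, 0, 0, 0, 0.0], [0, 0, 0, 0, 0, 0, 0.0]]])

```text
time_s: 33.12
tcp_pos: [0.4115, 0.3061, 0.0744]
tool_rot: [2.217, 2.223, 0.009]
wrist_force: [-8.6, -4.2, 33.8]
gripper_width: -0.0001
```

Request:
apply_moves(targets=[[[-0.002, 0, 0.012, 0, 0, 0, 0.0], [0, 0, 0, 0, 0, 0, 0.0], [0, 0, 0, 0, 0, 0, 0.0]]])

```text
time_s: 33.37
tcp_pos: [0.4087, 0.3059, 0.0828]
tool_rot: [2.218, 2.223, 0.006]
wrist_force: [-0.6, 1.0, 0.5]
gripper_width: -0.0001
```

Request:
apply_moves(targets=[[[0, 0, -0.003, 0, 0, 0, 0.0], [0, 0, 0, 0, 0, 0, 0.0], [0, 0, 0, 0, 0, 0, 0.0]]])

```text
time_s: 33.62
tcp_pos: [0.4078, 0.3055, 0.0777]
tool_rot: [2.218, 2.224, 0.001]
wrist_force: [2.0, 0.1, 2.2]
gripper_width: 0.0001
```

Request:
apply_moves(targets=[[[0, 0, -0.002, 0, 0, 0, 0.0], [0, 0, 0, 0, 0, 0, 0.0], [0, 0, 0, 0, 0, 0, 0.0]]])

```text
time_s: 33.87
tcp_pos: [0.4077, 0.3055, 0.0758]
tool_rot: [2.218, 2.224, 0.001]
wrist_force: [2.8, -0.9, 3.7]
gripper_width: 0.0001
```

Request:
apply_moves(targets=[[[0, 0, -0.0015, 0, 0, 0, 0.0], [0, 0, 0, 0, 0, 0, 0.0], [0, 0, 0, 0, 0, 0, 0.0]]])

```text
time_s: 34.12
tcp_pos: [0.4077, 0.3055, 0.075]
tool_rot: [2.218, 2.224, 0.001]
wrist_force: [1.1, -2.1, 7.9]
gripper_width: -0.0001
```

Request:
apply_moves(targets=[[[0, 0, -0.0015, 0, 0, 0, 0.0], [0, 0, 0, 0, 0, 0, 0.0], [0, 0, 0, 0, 0, 0, 0.0]]])

```text
time_s: 34.37
tcp_pos: [0.4077, 0.3056, 0.0747]
tool_rot: [2.217, 2.224, 0.002]
wrist_force: [-1.7, -2.7, 20.0]
gripper_width: -0.0003
```

Key pressing behaves like a spring: 2.2 N, then 3.7 N, then a hard stop, so it was fully pressed. Next, the lid.

Request:
apply_moves(targets=[[[0, 0, 0.03, 0, 0, 0, 0.0], [0, 0, 0.04, 0, 0, 0, 0.0], [0, 0, 0.04, 0, 0, 0, 0.0], [0.0071, -0.032, 0, 0, 0, 0.12, 0.05], [0.0071, -0.032, 0, 0, 0, 0.12, 0.05], [0.0071, -0.032, 0, 0, 0, 0.12, 0.05], [0.0071, -0.032, 0, 0, 0, 0.12, 0.05], [0.0071, -0.032, 0, 0, 0, 0.12, 0.05], [0.0071, -0.032, 0, 0, 0, 0.12, 0.05], [0.0071, -0.032, 0, 0, 0, 0.12, 0.05], [0.0071, -0.032, 0, 0, 0, 0.12, 0.05], [0.0071, -0.032, 0, 0, 0, 0.12, 0.05], [0.0071, -0.032, 0, 0, 0, 0.12, 0.05], [0.007, -0.031, 0, 0, 0, 0.12, 0.05], [0, 0, 0, 0, 0, 0.12, 0.05], [0, 0, 0, 0, 0, 0.12, 0.05], [0, 0, 0, 0, 0, 0.011, 0.05], [0, 0, 0, 0, 0, 0, 0.05], [0, 0, 0, 0, 0, 0, 0.05]]])

```text
time_s: 35.95
tcp_pos: [0.4828, -0.0352, 0.1824]
tool_rot: [-0.057, -3.14, -0.001]
wrist_force: [0.7, 0.5, -0.0]
gripper_width: 0.0501
```

Request:
apply_moves(targets=[[[0.0032, -0.0097, -0.03, 0, 0, 0.039, 0.05], [0, 0, -0.035, 0, 0, 0, 0.05], [0, 0, -0.03, 0, 0, 0, 0.05], [0, 0, -0.01, 0, 0, 0, 0.05], [0, 0, 0, 0, 0, 0, 0.05], [0, 0, 0, 0, 0, 0, 0.05]]])

```text
time_s: 36.45
tcp_pos: [0.4867, -0.0451, 0.0783]
tool_rot: [0.008, -3.141, -0.0]
wrist_force: [0.5, 0.1, 0.5]
gripper_width: 0.0499
```

```bash
python3 - <<'E'
from h import *
im,st=snap('wrist','w11.png');print(st['tcp_pos'],R.from_rotvec(st['tool_rot']).as_matrix()[:,1])
p,T=T_cam('wrist',st)
print('expected ridge centre px',proj('wrist',(.4865,-.0448,.033),st))
h=cv2.GaussianBlur(cv2.cvtColor(im,cv2.COLOR_BGR2GRAY),(5,5),0).astype(int)
for r in (180,210,240,270):
    d=np.abs(h[r,4:]-h[r,:-4]);print(r,[(i+2,onz('wrist',i+2,r,.017,st)[:2].round(4).tolist(),int(h[r,i]),int(h[r,i+4])) for i in range(200,470) if d[i]>18 and d[i]==d[max(0,i-6):i+7].max()])
E
```

```text
[ 0.48673291 -0.04514824  0.07828227] [-5.25645859e-03  9.99986164e-01  2.02849983e-04]
expected ridge centre px (np.float64(318.02744774468033), np.float64(272.8056902973585))
180 [(245, [0.4422, -0.0823], 207, 151), (256, [0.4422, -0.0767], 164, 132), (398, [0.4419, -0.0041], 155, 115), (440, [0.4418, 0.0174], 72, 44)]
210 [(247, [0.4578, -0.082], 205, 139), (302, [0.4577, -0.0532], 133, 109), (333, [0.4576, -0.0371], 79, 128), (378, [0.4575, -0.0135], 133, 88), (437, [0.4574, 0.0173], 116, 46)]
240 [(248, [0.4741, -0.0822], 207, 152), (249, [0.4741, -0.0816], 201, 146), (303, [0.4739, -0.0528], 131, 107), (326, [0.4739, -0.0405], 124, 81), (333, [0.4739, -0.0368], 79, 129), (362, [0.4738, -0.0213], 138, 91), (409, [0.4737, 0.0038], 81, 104), (410, [0.4737, 0.0043], 85, 108), (435, [0.4736, 0.0177], 84, 44)]
270 [(250, [0.4911, -0.0818], 208, 108), (264, [0.491, -0.0742], 107, 77), (305, [0.4909, -0.0518], 78, 115), (306, [0.4909, -0.0512], 83, 120), (317, [0.4909, -0.0452], 125, 81), (402, [0.4907, 0.0012], 96, 116), (412, [0.4907, 0.0067], 121, 93), (432, [0.4906, 0.0176], 118, 46)]
```

Request:
apply_moves(targets=[[[0, 0, -0.02, 0, 0, 0, 0.05], [0, 0, -0.012, 0, 0, 0, 0.05], [0, 0, -0.004, 0, 0, 0, 0.05], [0, 0, 0, 0, 0, 0, 0.05], [0, 0, 0, 0, 0, 0, 0.0], [0, 0, 0, 0, 0, 0, 0.0], [0, 0, 0, 0, 0, 0, 0.0], [0, 0, 0, 0, 0, 0, 0.0], [0, 0, 0, 0, 0, 0, 0.0]]], squeeze=40)

```text
time_s: 37.25
tcp_pos: [0.4873, -0.0457, 0.0431]
tool_rot: [-0.009, 3.14, -0.001]
wrist_force: [-0.4, -0.2, 6.4]
gripper_width: 0.0106
```

Request:
apply_moves(targets=[[[0, 0, 0.01, 0, 0, 0, 0.0], [0, 0, 0.03, 0, 0, 0, 0.0], [0, 0, 0.03, 0, 0, 0, 0.0], [0, 0, 0.015, 0, 0, 0, 0.0], [0, 0.02, 0, 0, 0, 0, 0.0], [0, 0.035, 0, 0, 0, 0, 0.0], [0, 0.03, 0, 0, 0, 0, 0.0], [0, 0.0126, 0, 0, 0, 0, 0.0], [0, 0, 0, 0, 0, 0, 0.0], [0, 0, 0, 0, 0, 0, 0.0], [0, 0, 0, 0, 0, 0, 0.0]]])

```text
time_s: 38.17
tcp_pos: [0.4867, 0.0516, 0.1273]
tool_rot: [-0.009, 3.141, -0.001]
wrist_force: [0.8, 0.4, -1.0]
gripper_width: 0.0104
```

```bash
python3 - <<'E'
from h import *
im,st=snap('wrist','w12.png');print(st['tcp_pos'],R.from_rotvec(st['tool_rot']).as_matrix()[:,1],st['wrist_force'])
s,_=snap('side','s12.png')
cv2.imwrite('pics/c12.png',np.hstack([cv2.resize(im,(480,360)),cv2.resize(s[190:310,270:430],(320,240)).copy() if 0 else cv2.resize(s[190:325,270:390],(320,360))]))
E
```

```text
[0.48671154 0.05159643 0.12732468] [-5.89684856e-03  9.99982465e-01 -5.45395616e-04] [ 0.81885885  0.39453748 -1.0467291 ]
```

View pics/c12.png

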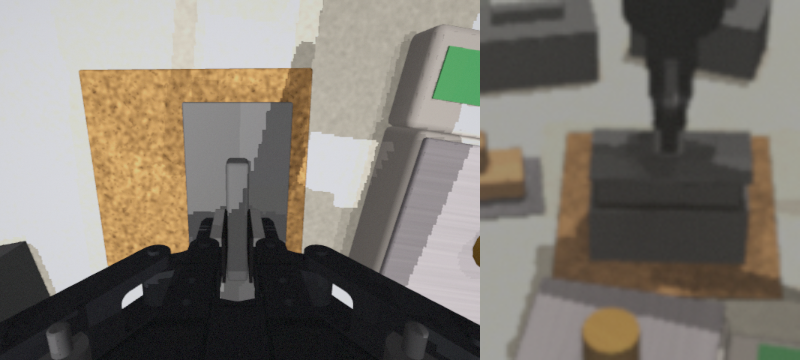

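The lid is held level, squarely above the case on the mat. The weight is still upright on the plate at (610,335) in the right-hand part.

Request:
apply_moves(targets=[[[0.0008, 0, -0.01, 0, 0, 0, 0.0], [0, 0, -0.01, 0, 0, 0, 0.0], [0, 0, -0.005, 0, 0, 0, 0.0], [0, 0, -0.003, 0, 0, 0, 0.0], [0, 0, -0.002, 0, 0, 0, 0.0], [0, 0, 0, 0, 0, 0, 0.0], [0, 0, 0, 0, 0, 0, 0.0]]])

```text
time_s: 38.85
tcp_pos: [0.4874, 0.0521, 0.0968]
tool_rot: [0.009, -3.141, -0.0]
wrist_force: [0.0, 0.3, 0.1]
gripper_width: 0.0105
```

Request:
apply_moves(targets=[[[0, 0, -0.001, 0, 0, 0, 0.0], [0, 0, -0.001, 0, 0, 0, 0.0], [0, 0, -0.001, 0, 0, 0, 0.0], [0, 0, 0, 0, 0, 0, 0.0], [0, 0, 0, 0, 0, 0, 0.0]]])

```text
time_s: 39.27
tcp_pos: [0.4877, 0.0521, 0.0951]
tool_rot: [-0.009, 3.14, -0.0]
wrist_force: [-2.3, 0.5, 7.3]
gripper_width: 0.0104
```

Contact came at the expected seating height of 0.095. I release and back off.

Request:
apply_moves(targets=[[[0, 0, 0.001, 0, 0, 0, 0.0], [0, 0, 0, 0, 0, 0, 0.05], [0, 0, 0, 0, 0, 0, 0.05], [0, 0, 0, 0, 0, 0, 0.05], [0, 0, 0.03, 0, 0, 0, 0.05], [0, 0, 0.02, 0, 0, 0, 0.05], [0, 0, 0, 0, 0, 0, 0.05], [0, 0, 0, 0, 0, 0, 0.05]]])

```text
time_s: 39.93
tcp_pos: [0.4882, 0.052, 0.1458]
tool_rot: [-0.009, 3.139, -0.001]
wrist_force: [-0.7, 0.1, -0.2]
gripper_width: 0.05
```

```bash
python3 - <<'E'
from h import *
im,st=snap('wrist','w13.png');print(st['tcp_pos'],st['wrist_force'])
m=cv2.GaussianBlur(cv2.cvtColor(im,cv2.COLOR_BGR2GRAY),(3,3),0).astype(int)
hs=cv2.cvtColor(im,cv2.COLOR_BGR2HSV);low=(hs[:,:,1]<60)&(hs[:,:,2]<170)
for r in (150,180,210,240,270):
    xs=np.nonzero(low[r,200:410])[0]+200
    print(r,xs.min(),xs.max(),onz('wrist',xs.min(),r,.069,st)[:2].round(4),onz('wrist',xs.max(),r,.069,st)[:2].round(4))
for c in (270,300,360):
    ys=np.nonzero(low[90:300,c])[0]+90;print('top edge',c,ys.min(),onz('wrist',c,ys.min(),.069,st).round(4))
s,_=snap('side','s13.png');t,_=snap('top','t13.png')
# compare bystanders/cases with the first top picture
t0=cv2.imread('pics/top0.png')
for n,(x0,y0,x1,y1) in dict(beaker=(225,152,262,192),flask=(422,150,456,184),dropper=(470,283,500,307),caseA=(375,165,420,232),caseB=(395,233,442,300),scraper=(302,150,345,218)).items():
    a=cv2.cvtColor(t0[y0:y1,x0:x1],6).astype(np.float32);b=cv2.cvtColor(t[y0:y1,x0:x1],6).astype(np.float32)
    print(n,np.abs(a-b).mean().round(1),cv2.phaseCorrelate(a,b))
E
```

```text
[0.48823154 0.05203361 0.14584228] [-0.70755464  0.06362929 -0.24758158]
150 262 406 [0.4295 0.0218] [0.4291 0.0998]
180 263 404 [0.4456 0.0218] [0.4452 0.0998]
210 264 368 [0.4625 0.0218] [0.4622 0.0806]
240 266 367 [0.4801 0.0224] [0.4798 0.0808]
270 267 366 [0.4985 0.0224] [0.4983 0.081 ]
top edge 270 92 [0.4001 0.027  0.069 ]
top edge 300 136 [0.4221 0.0424 0.069 ]
top edge 360 136 [0.4219 0.0746 0.069 ]
beaker 17.3 ((-0.2690423104102244, 0.09084950560584204), 0.5555029863119125)
flask 12.7 ((0.053342993788877635, 0.006881676137652448), 0.9345344553391138)
dropper 11.8 ((0.0766104472539002, 0.030688773601104558), 0.9615784790780809)
caseA 13.6 ((1.1075398670605487, 0.8271307005745285), 1.0798543147098871)
caseB 13.4 ((-0.05063055805406336, 0.6769672807393334), 0.9882923294272687)
scraper 21.8 ((1.0425720637791436, -0.11664590187508139), 0.5373244515171758)
```

```bash
python3 - <<'E'
from h import *
a,b=cv2.imread('pics/s8.png'),cv2.imread('pics/s13.png')
for n,(x0,y0,x1,y1) in dict(tray=(275,395,345,430),scraper=(225,235,298,275)).items():
    p,q=[cv2.cvtColor(i[y0:y1,x0:x1],6).astype(np.float32) for i in(a,b)]
    print(n,np.abs(p-q).mean().round(1),cv2.phaseCorrelate(p,q))
print(manip.observe()['time_s']);print(manip.sign_off())
E
```

```text
tray 0.6 ((-0.022079139627166455, 0.006078601235870451), 1.009319668934669)
scraper 0.8 ((0.5570415366697787, 0.039460583669502114), 0.9928780244191487)
40.0833
the job is handed in; nothing more can be done
None
```

I finished every step of the task and handed it in after about 40 s of robot time; it gave no verdict.

- **Wiping:** I wiped all four chips off the plate into the tray with the scraper and set the scraper back upright on the middle-sized pad.
- **Finding the heavy case:** The three cases weighed about 3.3, 2.7 and 7.7 N. I moved the 7.7 N one, still closed, onto the mat and took its lid off there.
- **Weight and key:** The brass weight (about 0.5 kg) stands released in the middle of the plate. The key resisted like a spring up to about 4 N, then hit its stop.
- **Lid:** The lid is back on the case. It touched at the expected height and sits within about 1 mm of the case's rim.

**Last checks:**
- **Chips and scraper:** In the final side picture neither had moved. The scraper patch differed by 0.6 px.
- **Glassware and other cases:** The final top picture shows the glassware unmoved to within 0.3 px. The two other cases are within about 1.4 px (roughly 3 mm) of where they started. The beaker match was weaker than the others, probably because of the arm's shadow.

**What disagreed or was rough:**
- Positions from the high wrist view and the top camera differed by 5–10 mm, so I looked again from closer before the first grasps.
- The first key press was harder than intended, at about 34 N, and releasing the case onto the mat reached about 22 N. Neither reached the force limits.

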